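Close a pump strainer by drawing its cover down crosswise

TASK

Close the strainer on the bench: tighten its four black bar-grip knobs clockwise a little at a time, working crosswise from corner to opposite corner in at least two rounds, first lightly and then firmly, so that the cover goes down level until it lies flush on the body all round. Every knob must end firmly hand-tight by feel, none forced; do not cock the cover, and leave the things lying around alone.

Things in the scene. Friction and masses are not known exactly. Their poses are not given: they have to be found in the camera images.
- strainer: Heavy dark grey cast strainer body, fixed to the bench, with a pipe stub to either side (along its y) and a square flange 146 x 146 mm on top. Origin on the bench under its centre, z up.
- flange_face (a point): Centre of the strainer's metal flange face, 88 mm above the strainer's origin; a soft rubber ring in it stands 2 mm proud.
- cover: Square aluminium cover plate, 146 x 146 x 10 mm. Origin at the centre of its underside, z up, x and y along the strainer's. The knobs stand at x = +-50, y = +-50 mm and bear on washers 11 mm above its underside. At the start it lies on the rubber ring, 2 mm above the flange face, and can only sink and rock; flush, its origin is at flange_face.
- cover_top (a point): Centre of the cover's flat top, 10 mm above its underside; a boss 13.5 mm and a brass plug 19 mm above the underside stand there. Sinking takes about 67 N per mm in all (about 134 N to reach metal, shared by the knobs); one knob alone draws its corner down about 1 mm per 22 N and tilts the plate. Tilt over 0.016 rad (0.9 degrees) counts as cocked.
- knob_a: Black bar-grip knob at the +x +y corner of the cover, diagonally opposite knob_c. 38 mm tall: round steel collar (27 mm across) below, bar 52 mm long (knob's x) and 16 mm wide from 14 to 38 mm. Origin on its turning axis at the collar's underside, z up. Clockwise from above tightens: down 3.2 mm per rad. At the start its underside is 0.2 to 0.8 mm clear of the cover (unknown).
- knob_b: Black bar-grip knob at the +x -y corner of the cover, diagonally opposite knob_d. 38 mm tall: round steel collar (27 mm across) below, bar 52 mm long (knob's x) and 16 mm wide from 14 to 38 mm. Origin on its turning axis at the collar's underside, z up. Clockwise from above tightens: down 3.2 mm per rad. At the start its underside is 0.2 to 0.8 mm clear of the cover (unknown).
- knob_c: Black bar-grip knob at the -x -y corner of the cover, diagonally opposite knob_a. 38 mm tall: round steel collar (27 mm across) below, bar 52 mm long (knob's x) and 16 mm wide from 14 to 38 mm. Origin on its turning axis at the collar's underside, z up. Clockwise from above tightens: down 3.2 mm per rad. At the start its underside is 0.2 to 0.8 mm clear of the cover (unknown).
- knob_d: Black bar-grip knob at the -x +y corner of the cover, diagonally opposite knob_b. 38 mm tall: round steel collar (27 mm across) below, bar 52 mm long (knob's x) and 16 mm wide from 14 to 38 mm. Origin on its turning axis at the collar's underside, z up. Clockwise from above tightens: down 3.2 mm per rad. At the start its underside is 0.2 to 0.8 mm clear of the cover (unknown).
- grip_a (a point): Middle of knob_a's bar, on its axis, 26 mm above the collar's underside. Stiff-running thread (nylon insert): turning a knob takes about 0.35 N m while clear of the cover, plus about 0.0032 N m per newton of its load on the cover. It stays where it is left. The bar sits on a rubber core: it twists about 0.25 rad per N m and springs back when let go.
- grip_b (a point): Middle of knob_b's bar, on its axis, 26 mm above the collar's underside. Wrist torque held still after a small turn reads 0.06 to 0.1 N m below the moving torque: about 0.27 while clear, 0.33 at about 20 N (the light first round, which brings the cover about half way down).
- grip_c (a point): Middle of knob_c's bar, on its axis, 26 mm above the collar's underside. Firm hand-tight is 65 to 80 N: about 0.58 N m moving, 0.49 to 0.53 held still. Under 25 N (0.43 moving) a knob is loose, above 115 N (0.72 moving) forced. Tightening one diagonal pair takes some load off the other.
- grip_d (a point): Middle of knob_d's bar, on its axis, 26 mm above the collar's underside. Once the cover lies on metal the load rises steeply: about 100 N for 0.4 rad of bar. Before that a first round takes roughly 0.4 to 1 rad of bar on each knob.
- wrench: Combination wrench, 34 x 200 x 6 mm, lying near the strainer; leave it. Origin at the centre of its underside.
- tub: Shallow white plastic tub, 82 x 116 x 42 mm, near the strainer; leave it. Origin at the centre of its underside.
- pliers: Combination pliers, 48 x 181 x 15 mm, lying near the strainer; leave them. Origin at the centre of their underside.
- tape: Roll of black tape, 62 x 59 x 19 mm, lying near the strainer; leave it. Origin at the centre of its underside.

How it is judged:
On the way:
1. the cover is drawn part of the way down (0.6 mm or more) and nearly level (within 0.010 rad) while no knob is tight yet (z of cover in the frame of strainer below 0.0894 m and angle between cover's own z axis and vertical below 0.01 rad and contact force between each of knob_a, knob_b, knob_c, knob_d and cover below 40 N), for 0.2 s.
At the end, for the whole second after the job is handed in: The cover lies flush on the flange (within 0.5 mm, tilted less than 0.005 rad) and every one of the four knobs presses on it with 25 to 115 N, at rest (z of cover in the frame of strainer below 0.0885 m and angle between cover's own z axis and vertical below 0.005 rad and contact force between knob_a and cover between 25 and 115 N and contact force between knob_b and cover between 25 and 115 N and contact force between knob_c and cover between 25 and 115 N and contact force between knob_d and cover between 25 and 115 N and linear speed of cover below 0.005 m/s); the robot touches nothing.
It fails at once if the cover is cocked: tilted more than 0.016 rad (angle between cover's own z axis and vertical above 0.016 rad).
It fails at once if a knob is forced: it presses on the cover with more than 115 N (contact force between any of knob_a, knob_b, knob_c, knob_d and cover above 115 N).
It fails at once if not crosswise: two neighbouring knobs are tight (over 40 N) while both of the others are still slack (under 22 N) ((contact force between each of knob_a, knob_b and cover above 40 N and contact force between each of knob_c, knob_d and cover below 22 N) or (contact force between each of knob_b, knob_c and cover above 40 N and contact force between each of knob_d, knob_a and cover below 22 N) or (contact force between each of knob_c, knob_d and cover above 40 N and contact force between each of knob_a, knob_b and cover below 22 N) or (contact force between each of knob_d, knob_a and cover above 40 N and contact force between each of knob_b, knob_c and cover below 22 N)).
It fails at once if the wrench, the tub, the pliers or the tape is moved more than 3 cm (distance of any of wrench, tub, pliers, tape from where it was at the start of the episode above 0.03 m).
It also fails if it takes over 72 s, if anything falls off the work surface, if the arm or the gripper's body presses on something with over 40 N, if the wrist force passes 120 N, or if a joint passes its speed limit or range.

ROBOT

A 6-joint arm with a two-finger parallel gripper is mounted at the origin on a cart in front of the work surface, level with it; the furniture and walls round the work are solid. World frame = base frame: x ahead of the robot, y to its left, z up, the work surface at z = 0. Lengths are in m, angles in rad, forces in N, time in s.
With the tool pointing down it reaches from about 0.225 to 0.875 m from the base axis. Payload 3.4 kg.
Tool frame: the origin (TCP) lies at the very end of the fingers, on their centre line; the grasp point (between the pads) lies manip.pinch_z behind it (manip.pinch_z is the distance from the TCP to the grasp point, in m); z points along the fingers, y is the direction in which the jaws open and shut (so a half turn about z gives the same grasp; the last joint's range is limited). The gripper opens to 85 mm and grips with 20 to 120 N. Pads are 22 mm wide; open, the fingers measure 114 mm over their backs; the gripper's body (76 mm by 85 mm) begins 54 mm behind the grasp point. The pads swing forward as they close: fully open they stand 13 mm farther back than shut.
Start: joints at [-1.371, 0.276, 1.505, -0, 1.361, -0.121], TCP at [0.181, -0.546, 0.231] pointing down, gripper open.
Joint ranges: [-2.89, 2.89], [-0.75, 2.08], [0.22, 2.7], [-1.18, 4.32], [0.11, 2.71], [-2.7, 2.7]. Speed limits (rad/s): [2.57, 2.57, 3.14, 3.14, 3.14, 3.14].

INTERFACE

Orientations are given as a unit quaternion [w, x, y, z].
In Python, from rig import manip, imaging, workorder gives the robot as it stands.
- The arm moves only by the tool apply_moves, never from a script. Its argument "moves" is one flat list of numbers, 7 for each row, row after row: the finger opening in m, from 0 to 0.0854, then the shift along the tool's x, y, z in m, then the turn, a rotation vector about the tool's x, y, z in rad. In form: [jaw, tx, ty, tz, rx, ry, rz, jaw, tx, ty, tz, rx, ry, rz, ...]. A call has exactly 8 rows; each row shifts and turns the pose as measured when the row begins, along the tool's axes as they then stand; what a row does not reach is not made up. A row lasts 1/12 s, in which the tool goes at most 41.7 mm and 7.16 degrees, less where a joint would pass 70% of its speed; a pose out of reach is approached as far as the arm can. A call with a gripper value outside its range is refused whole. The fingers move at their own pace and stop on an object; "newtons" is the grip in N (left out, the last holds). Time passes only in rows, so rows that do not move let the fingers close, or fill a call up. It gives the time, the measured TCP pose, the force and the opening at its end, in the units of the state.
- manip.get_state(): the state, without advancing time (a new reading comes with each control period).
- imaging.get_image(name): name is "scene" or "top"; returns a dict with "image" (400x640x3 uint8, red, green, blue), "range_z" (400x640 float32, m along the optical axis (not along the pixel's ray), 0 where there is no reading), "fx", "fy", "cx", "cy" (pixels), "R" (3x3) and "t" (3): a world point X has camera coordinates R X + t. Camera axes: x right, y down, z forward; pixel columns grow to the right and rows downward; lengths in m; the calibration is good to about 2 mm. A picture is of the moment at which its call begins.
- workorder.sign_off(): hands the job in, once; it reports no verdict.
The state is a dict: "clock": time; "qpos": joint angles; "qd": joint speeds; "effort": joint torques, N m; "position": TCP position; "ee_rot": TCP orientation; "contact_force": force on the tool from outside, world axes, zero at the start; "moment": the same for the moment, N m; "width": finger opening in m.
Only numpy, scipy, OpenCV 4.12 (cv2) and the standard library are available. Lean on these libraries where they do the work, as an engineer would, in place of code of your own. Each camera call takes 0.05 s, during which the arm holds its last target.

## Working session

There is one attempt and no reset: what is moved stays moved. The work goes in short steps, Python scripts to look and compute and a tool call to move; the robot and the scene stay as the last step left them, time stands still between calls to the robot, and variables do not carry over. Pictures are saved under pics/ and viewed, and the job is handed in when it is done.

Besides the shell and the picture viewer there is one more tool, called after "Emit:" by a JSON object that holds its "name" and its "arguments". apply_moves: Moves the arm, as the interface text tells. Its arguments: {"type":"object","properties":{"moves":{"type":"array"},"newtons":{"type":"number"}},"required":["moves"]}

```bash
mkdir -p pics; ls; python3 - <<'E'
from rig import manip, imaging, workorder
import cv2,numpy as np
print(manip.pinch_z); print(manip.get_state())
for n in ("scene","top"):
    d=imaging.get_image(n); cv2.imwrite(f"pics/{n}0.png",d["image"][:,:,::-1]); np.savez(f"{n}0.npz",**d)
    print(n,d["fx"],d["fy"],d["cx"],d["cy"],d["R"],d["t"])
E
```

```text
pics
0.0187
{'clock': 0.0, 'qpos': array([-1.37098092e+00,  2.76603901e-01,  1.50615275e+00,  1.30257988e-07,
        1.36067080e+00, -1.20975826e-01]), 'qd': array([ 1.44967933e-03, -1.18216912e-05,  5.46012893e-04,  1.08444861e-04,
       -4.10817464e-04, -1.67462701e-04]), 'effort': array([-7.09517026e-04, -4.16766679e+01, -2.45802748e+01, -2.31081349e-04,
        1.11913652e-02,  1.12533607e-05]), 'position': array([ 0.18121027, -0.54514378,  0.2304268 ]), 'ee_rot': array([-9.16690035e-04,  9.87163764e-01,  1.59708679e-01, -3.60907266e-05]), 'contact_force': array([ 0.1886534 ,  0.14238277, -0.70740818]), 'moment': array([-0.02412617,  0.0311701 ,  0.04553685]), 'width': 0.08521009898891845}
scene 430.9201048132181 430.9201048132181 314.50744347657127 202.23311171751195 [[ 0.91912124 -0.39372493  0.01402944]
 [-0.24301987 -0.59462041 -0.76639932]
 [ 0.31009271  0.70100446 -0.64221123]] [-0.48946603  0.24140235  0.75778946]
top 374.3212370001449 374.3212370001449 323.48453541552476 201.83957016335023 [[-7.96488148e-03 -9.99968251e-01 -2.41633276e-04]
 [-9.98214370e-01  7.96521670e-03 -5.91998907e-02]
 [ 5.91999358e-02 -2.30318305e-04 -9.98246119e-01]] [0.09038194 0.57779619 1.0024019 ]
```

View pics/scene0.png

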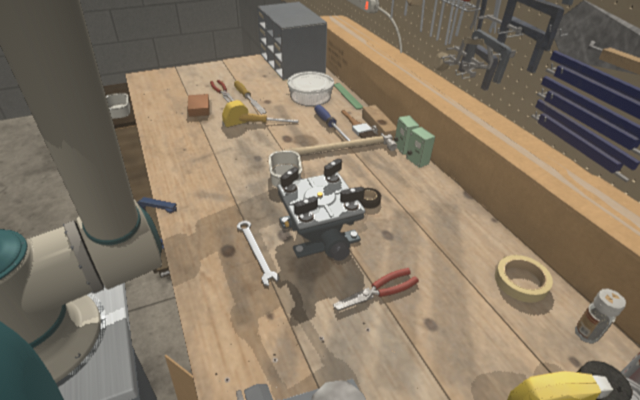

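View pics/top0.png

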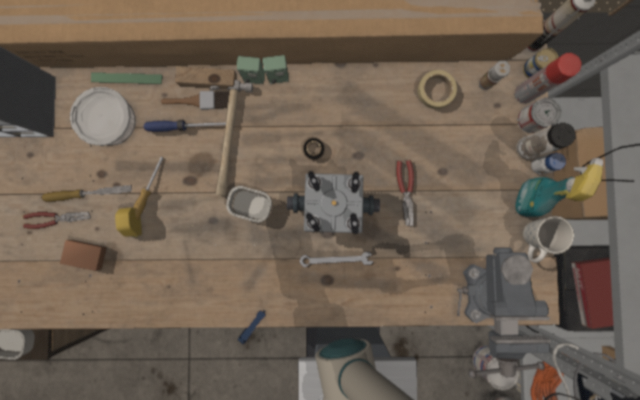

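Top view: strainer at about (334,203), with knobs near (313,182), (355,182), (313,224) and (355,224). The tub is at (248,204), pliers at (406,192), wrench at (337,259) and tape at (314,148). Next I'll measure these.

```bash
cat > h.py <<'E'
import numpy as np,cv2
def ray(d,u,v,z):
    R=d["R"];t=d["t"];c=-R.T@t
    r=R.T@np.array([(u-d["cx"])/d["fx"],(v-d["cy"])/d["fy"],1.0])
    return c+r*(z-c[2])/r[2]
def proj(d,X):
    p=d["R"]@np.asarray(X)+d["t"]; return np.array([d["fx"]*p[0]/p[2]+d["cx"],d["fy"]*p[1]/p[2]+d["cy"]])
def world(d):
    v,u=np.mgrid[0:400,0:640]; z=d["range_z"]
    P=np.stack([(u-d["cx"])/d["fx"]*z,(v-d["cy"])/d["fy"]*z,z],-1)
    W=(P-d["t"])@d["R"]; W[z==0]=np.nan
    return W
E
python3 - <<'E'
from h import *
for n,(u0,u1,v0,v1) in {"top":(280,400,160,250),"scene":(240,400,140,270)}.items():
    d=np.load(n+"0.npz"); W=world(d)
    im=d["image"][v0:v1,u0:u1,::-1]
    cv2.imwrite(f"pics/{n}crop.png",cv2.resize(im,None,fx=5 if n=="scene" else 6,fy=5 if n=="scene" else 6,interpolation=cv2.INTER_CUBIC)[:600,:800])
    # knobs: height band 0.118-0.15
    m=((W[...,2]>0.122)&(W[...,2]<0.15)).astype(np.uint8)
    m[:v0]=0;m[v1:]=0;m[:,:u0]=0;m[:,u1:]=0
    k,l,s,c=cv2.connectedComponentsWithStats(m)
    for i in range(1,k):
        if s[i,4]<10: continue
        P=W[l==i]; top=P[P[:,2]>0.132]
        (cx,cy),(w,h),a=cv2.minAreaRect(top[:,:2].astype(np.float32)*1000) if len(top)>4 else ((0,0),(0,0),0)
        print(n,s[i],c[i].round(1),"z",np.percentile(P[:,2],[50,90]).round(4),"rect",round(cx,1),round(cy,1),round(w,1),round(h,1),round(a,1),len(top))
    m=((W[...,2]>0.094)&(W[...,2]<0.108)).astype(np.uint8)
    m[:v0]=0;m[v1:]=0;m[:,:u0]=0;m[:,u1:]=0
    P=W[m>0]; print(n,"cover",cv2.minAreaRect(P[:,:2].astype(np.float32)*1000),np.median(P[:,2]))
    for nm,lo,hi in (("bench",-.01,.01),):
        Q=W[(W[...,2]>lo)&(W[...,2]<hi)]; print("bench z",np.median(Q[:,2]))
E
```

```text
top [308 170  12  21 137] [313.6 180.2] z [0.1409 0.1429] rect 624.0 109.2 51.7 15.8 22.7 134
top [351 171   8  22 142] [354.8 181.6] z [0.1413 0.1435] rect 619.9 9.8 14.9 50.2 89.1 131
top [306 212  14  20 136] [312.4 221.6] z [0.1409 0.1435] rect 524.4 112.9 50.3 15.5 30.8 135
top [350 212   9  22 146] [353.9 222.8] z [0.1413 0.1434] rect 521.1 13.3 50.5 15.6 6.2 138
top cover ((572.5630493164062, 61.09502029418945), (146.0216522216797, 145.88848876953125), 88.11026763916016) 0.10097098172532426
bench z -0.00020406215783672776
scene [324 159  18  19 220] [332.4 167.2] z [0.1383 0.1429] rect 618.7 109.9 51.7 18.9 27.0 153
scene [280 167  19  20 238] [289.2 176.5] z [0.1384 0.1429] rect 522.3 113.9 53.2 16.8 28.4 170
scene [340 187  25  16 295] [351.7 194.1] z [0.138  0.1426] rect 616.7 10.1 19.1 51.2 87.5 205
scene [294 197  24  18 307] [305.4 205.2] z [0.1384 0.1427] rect 516.8 13.4 50.3 18.6 9.1 213
scene cover ((569.336669921875, 61.868690490722656), (148.09991455078125, 146.9835205078125), 87.60614776611328) 0.10143299234291354
bench z 0.0007598369973937053
```

View pics/topcrop.png

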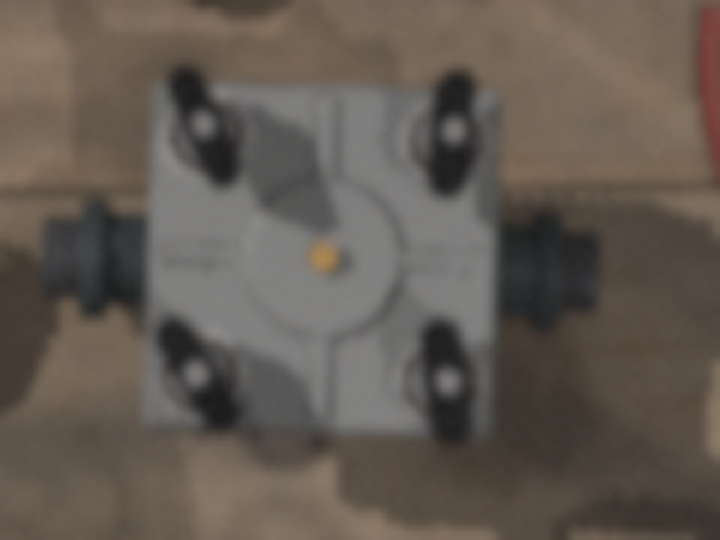

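View pics/scenecrop.png

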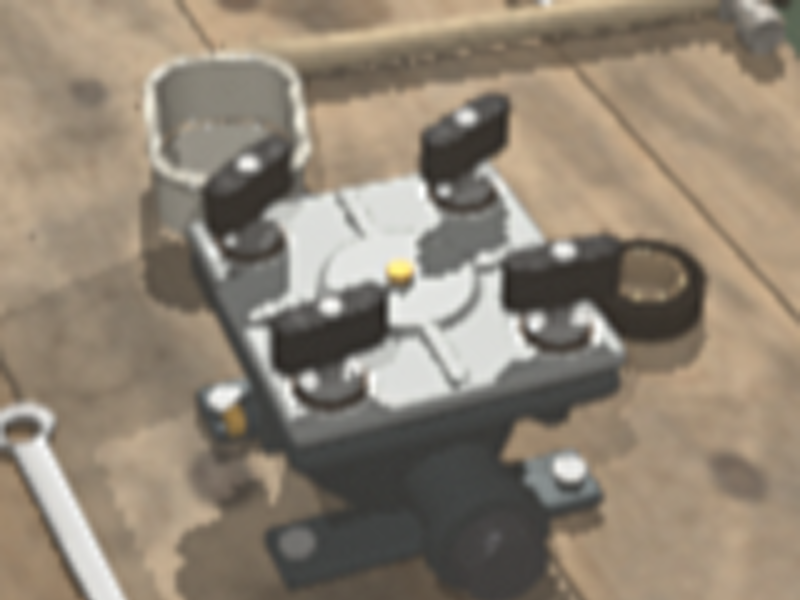

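```bash
python3 - <<'E'
from h import *
T=np.load("top0.npz");S=np.load("scene0.npz")
tp=dict(A=(203,124),B=(453,130),C=(449,381),D=(198,375)); sp=dict(D=(248,162),A=(467,117),B=(564,250),C=(330,305))
mt=[];ms=[]
for k in "ABCD":
    a=ray(T,280+(tp[k][0]-2.5)/6,160+(tp[k][1]-2.5)/6,.1395); b=ray(S,240+(sp[k][0]-2)/5,140+(sp[k][1]-2)/5,.1395)
    print(k,a.round(4),b.round(4),((a+b)/2).round(4)); mt.append(a);ms.append(b)
print(np.mean(mt,0),np.mean(ms,0))
c=(np.mean(mt,0)+np.mean(ms,0))[:2]/2
th=np.deg2rad(-2.0); R=np.array([[np.cos(th),-np.sin(th)],[np.sin(th),np.cos(th)]])
for k,s in dict(A=(50,50),B=(50,-50),C=(-50,-50),D=(-50,50)).items(): print(k,(c+R@np.array(s)/1000).round(4))
E
```

```text
A [0.6234 0.1096 0.1395] [0.6239 0.1155 0.1395] [0.6237 0.1126 0.1395]
B [0.6202 0.0094 0.1395] [0.6205 0.0156 0.1395] [0.6203 0.0125 0.1395]
C [0.5198 0.0123 0.1395] [0.5197 0.0192 0.1395] [0.5197 0.0158 0.1395]
D [0.523  0.1122 0.1395] [0.5234 0.1202 0.1395] [0.5232 0.1162 0.1395]
[0.57162412 0.06090061 0.1395    ] [0.57186615 0.06760866 0.1395    ]
A [0.6235 0.1125]
B [0.62   0.0125]
C [0.52  0.016]
D [0.5235 0.116 ]
```

```bash
cat > plan.py <<'E'
# plan.py  x y z yawdeg rows : print rows in tool axes
import sys,numpy as np
from rig import manip
from scipy.spatial.transform import Rotation as Ro
def pose(s=None):
    s=s or manip.get_state(); q=s["ee_rot"]; R=Ro.from_quat([q[1],q[2],q[3],q[0]]).as_matrix()
    return s,R,np.degrees(np.arctan2(R[1,0],R[0,0]))
def plan(x,y,z,yaw,n):
    s,R,y0=pose(); p=s["position"]; dyaw=(yaw-y0)
    dyaw=(dyaw+180)%360-180
    if abs(dyaw)>150 and dyaw<0 and '--ccw' in sys.argv: dyaw+=360
    d=(np.array([x,y,z])-p)/n; k=np.radians(dyaw)/n
    tilt=R[:,2]
    print("pos",p.round(4),"yaw",round(y0,1),"tilt",tilt[:2].round(3),"d",(d*n).round(4),"dyaw",round(dyaw,1),"per row",np.linalg.norm(d).round(4),round(k,3))
    for i in range(n):
        a=np.radians(y0)+k*i
        print([round(v,3) for v in (d[0]*np.cos(a)+d[1]*np.sin(a), d[0]*np.sin(a)-d[1]*np.cos(a), -d[2])], round(-k,3))
if __name__=="__main__":
    a=[float(v) for v in sys.argv[1:6]]; plan(*a[:4],int(a[4]))
E
cat > st.py <<'E'
from plan import pose
import numpy as np
s,R,y=pose()
# moment about the world z; joint 6 torque too
print("t",round(s["clock"],2),"pos",s["position"].round(4),"yaw",round(y,2),"tilt",R[:2,2].round(3),"F",s["contact_force"].round(1),"M",s["moment"].round(3),"e6",s["effort"][5].round(3),"q",s["qpos"].round(2),"w",round(s["width"],4))
E
python3 plan.py .6234 .1097 .175 204 32 --ccw
```

```text
pos [ 0.1812 -0.5452  0.2305] yaw 18.4 tilt [-0.     0.002] d [ 0.4422  0.6549 -0.0555] dyaw 185.6 per row 0.0248 0.101
[np.float64(0.02), np.float64(-0.015), np.float64(0.002)] -0.101
[np.float64(0.021), np.float64(-0.013), np.float64(0.002)] -0.101
[np.float64(0.022), np.float64(-0.011), np.float64(0.002)] -0.101
[np.float64(0.023), np.float64(-0.009), np.float64(0.002)] -0.101
[np.float64(0.024), np.float64(-0.006), np.float64(0.002)] -0.101
[np.float64(0.024), np.float64(-0.004), np.float64(0.002)] -0.101
[np.float64(0.025), np.float64(-0.001), np.float64(0.002)] -0.101
[np.float64(0.025), np.float64(0.001), np.float64(0.002)] -0.101
[np.float64(0.024), np.float64(0.004), np.float64(0.002)] -0.101
[np.float64(0.024), np.float64(0.006), np.float64(0.002)] -0.101
[np.float64(0.023), np.float64(0.009), np.float64(0.002)] -0.101
[np.float64(0.022), np.float64(0.011), np.float64(0.002)] -0.101
[np.float64(0.021), np.float64(0.013), np.float64(0.002)] -0.101
[np.float64(0.02), np.float64(0.015), np.float64(0.002)] -0.101
[np.float64(0.018), np.float64(0.017), np.float64(0.002)] -0.101

[... 407 characters left out ...]
 np.float64(0.025), np.float64(0.002)] -0.101
[np.float64(-0.0), np.float64(0.025), np.float64(0.002)] -0.101
[np.float64(-0.003), np.float64(0.025), np.float64(0.002)] -0.101
[np.float64(-0.005), np.float64(0.024), np.float64(0.002)] -0.101
[np.float64(-0.007), np.float64(0.024), np.float64(0.002)] -0.101
[np.float64(-0.01), np.float64(0.023), np.float64(0.002)] -0.101
[np.float64(-0.012), np.float64(0.022), np.float64(0.002)] -0.101
[np.float64(-0.014), np.float64(0.02), np.float64(0.002)] -0.101
[np.float64(-0.016), np.float64(0.019), np.float64(0.002)] -0.101
[np.float64(-0.018), np.float64(0.017), np.float64(0.002)] -0.101
[np.float64(-0.02), np.float64(0.015), np.float64(0.002)] -0.101
```

Emit:
{"name": "apply_moves", "arguments": {"moves": [0.045,0.02,-0.015,0.002,0,0,-0.1,0.045,0.021,-0.013,0.002,0,0,-0.1,0.045,0.022,-0.011,0.002,0,0,-0.1,0.045,0.023,-0.009,0.002,0,0,-0.1,0.045,0.024,-0.006,0.002,0,0,-0.1,0.045,0.024,-0.004,0.002,0,0,-0.1,0.045,0.025,-0.001,0.002,0,0,-0.1,0.045,0.025,0.001,0.002,0,0,-0.1], "newtons": 60}}

```text
clock: 0.77
position: [0.2903, -0.3765, 0.2095]
ee_rot: [-0.003, 0.839, 0.544, -0.0]
contact_force: [0.6, 0.8, 0.2]
width: 0.0454
```

```bash
sed -i 's/print(\[round(v,3) for v in/print([round(float(v),3) for v in/' plan.py; python3 st.py; python3 plan.py .6234 .1097 .175 204 24 --ccw
```

```text
t 0.77 pos [ 0.2903 -0.3765  0.2095] yaw 65.86 tilt [-0.004  0.005] F [0.6 0.8 0.2] M [-0.005 -0.065 -0.02 ] e6 0.557 q [-1.06  0.14  1.74 -0.    1.27 -0.64] w 0.0454
pos [ 0.2903 -0.3765  0.2095] yaw 65.9 tilt [-0.004  0.005] d [ 0.3331  0.4862 -0.0345] dyaw 138.1 per row 0.0246 0.1
[0.024, 0.004, 0.001] -0.1
[0.024, 0.007, 0.001] -0.1
[0.023, 0.009, 0.001] -0.1
[0.022, 0.011, 0.001] -0.1
[0.021, 0.013, 0.001] -0.1
[0.019, 0.015, 0.001] -0.1
[0.017, 0.017, 0.001] -0.1
[0.016, 0.019, 0.001] -0.1
[0.014, 0.02, 0.001] -0.1
[0.011, 0.022, 0.001] -0.1
[0.009, 0.023, 0.001] -0.1
[0.007, 0.024, 0.001] -0.1
[0.005, 0.024, 0.001] -0.1
[0.002, 0.024, 0.001] -0.1
[-0.0, 0.025, 0.001] -0.1
[-0.003, 0.024, 0.001] -0.1
[-0.005, 0.024, 0.001] -0.1
[-0.008, 0.023, 0.001] -0.1
[-0.01, 0.022, 0.001] -0.1
[-0.012, 0.021, 0.001] -0.1
[-0.014, 0.02, 0.001] -0.1
[-0.016, 0.018, 0.001] -0.1
[-0.018, 0.017, 0.001] -0.1
[-0.02, 0.015, 0.001] -0.1
```

Emit:
{"name": "apply_moves", "arguments": {"moves": [0.045,0.024,0.004,0.0,0,0,-0.11,0.045,0.024,0.007,0.0,0,0,-0.11,0.045,0.023,0.009,0.0,0,0,-0.11,0.045,0.022,0.011,0.0,0,0,-0.11,0.045,0.021,0.013,0.0,0,0,-0.11,0.045,0.019,0.015,0.0,0,0,-0.11,0.045,0.017,0.017,0.0,0,0,-0.11,0.045,0.016,0.019,0.0,0,0,-0.11]}}

```text
clock: 1.43
position: [0.3929, -0.1965, 0.2071]
ee_rot: [-0.006, 0.509, 0.861, 0.003]
contact_force: [1.1, 0.7, -0.4]
width: 0.0449
```

```bash
python3 st.py; python3 plan.py .6234 .1097 .175 204 16 --ccw
```

```text
t 1.43 pos [ 0.3929 -0.1965  0.2071] yaw 118.8 tilt [-0.008  0.011] F [ 1.1  0.7 -0.4] M [-0.009 -0.035 -0.071] e6 0.553 q [-0.63  0.09  1.8   0.    1.26 -1.13] w 0.0449
pos [ 0.3929 -0.1965  0.2071] yaw 118.8 tilt [-0.008  0.011] d [ 0.2305  0.3062 -0.0321] dyaw 85.2 per row 0.024 0.093
[0.01, 0.022, 0.002] -0.093
[0.008, 0.023, 0.002] -0.093
[0.006, 0.023, 0.002] -0.093
[0.003, 0.024, 0.002] -0.093
[0.001, 0.024, 0.002] -0.093
[-0.001, 0.024, 0.002] -0.093
[-0.003, 0.024, 0.002] -0.093
[-0.005, 0.023, 0.002] -0.093
[-0.008, 0.023, 0.002] -0.093
[-0.01, 0.022, 0.002] -0.093
[-0.012, 0.021, 0.002] -0.093
[-0.014, 0.02, 0.002] -0.093
[-0.015, 0.018, 0.002] -0.093
[-0.017, 0.017, 0.002] -0.093
[-0.018, 0.015, 0.002] -0.093
[-0.02, 0.014, 0.002] -0.093
```

Emit:
{"name": "apply_moves", "arguments": {"moves": [0.045,0.01,0.022,0.001,0,0,-0.11,0.045,0.008,0.023,0.001,0,0,-0.11,0.045,0.006,0.023,0.001,0,0,-0.11,0.045,0.003,0.024,0.001,0,0,-0.11,0.045,0.001,0.024,0.001,0,0,-0.11,0.045,-0.001,0.024,0.001,0,0,-0.11,0.045,-0.004,0.024,0.001,0,0,-0.11,0.045,-0.006,0.023,0.001,0,0,-0.11]}}

```text
clock: 2.1
position: [0.4988, -0.0242, 0.1975]
ee_rot: [-0.007, 0.071, 0.997, 0.006]
contact_force: [-0.3, 0.6, 0.6]
width: 0.0451
```

```bash
python3 - <<'E'
s=open('plan.py').read()
s=s.replace('    tilt=R[:,2]\n','''    tilt=R[:,2]
    w=R.T@np.cross(tilt,[0,0,-1.0])  # rotation vector, tool axes, that brings the tool upright
    print("upright rx,ry (total):",w[:2].round(3))
''')
open('plan.py','w').write(s)
E
python3 st.py; python3 plan.py .6234 .1097 .165 204 8 --ccw
```

```text
t 2.1 pos [ 0.4988 -0.0242  0.1975] yaw 171.88 tilt [-0.013  0.012] F [-0.3  0.6  0.6] M [-0.03  -0.015 -0.036] e6 0.681 q [-0.19  0.19  1.71  0.01  1.26 -1.63] w 0.0451
upright rx,ry (total): [ 0.01  -0.014]
pos [ 0.4988 -0.0242  0.1975] yaw 171.9 tilt [-0.013  0.012] d [ 0.1246  0.1339 -0.0325] dyaw 32.1 per row 0.0232 0.07
[-0.013, 0.019, 0.004] -0.07
[-0.014, 0.018, 0.004] -0.07
[-0.016, 0.017, 0.004] -0.07
[-0.017, 0.016, 0.004] -0.07
[-0.018, 0.014, 0.004] -0.07
[-0.019, 0.013, 0.004] -0.07
[-0.02, 0.012, 0.004] -0.07
[-0.02, 0.01, 0.004] -0.07
```

Emit:
{"name": "apply_moves", "arguments": {"moves": [0.045,-0.016,0.022,0.003,0.003,-0.004,-0.085,0.045,-0.017,0.021,0.003,0.003,-0.004,-0.085,0.045,-0.019,0.02,0.003,0.002,-0.003,-0.085,0.045,-0.02,0.019,0.004,0.002,-0.003,-0.085,0.045,-0.021,0.017,0.004,0,0,-0.085,0.045,-0.022,0.015,0.004,0,0,-0.085,0.045,-0.012,0.007,0.004,0,0,-0.04,0.045,-0.005,0.003,0.004,0,0,0]}}

```text
clock: 2.77
position: [0.6203, 0.1276, 0.1638]
ee_rot: [-0.001, -0.22, 0.975, 0.002]
contact_force: [0.8, -0.9, -1.3]
width: 0.0449
```

```bash
python3 st.py; python3 plan.py .6234 .1097 .145 204 4 --ccw
```

```text
t 2.77 pos [0.6203 0.1276 0.1638] yaw -154.53 tilt [-0.002  0.003] F [ 0.8 -0.9 -1.3] M [-0.006 -0.005 -0.019] e6 -0.287 q [ 0.09  0.4   1.48  0.    1.26 -1.93] w 0.0449
upright rx,ry (total): [ 0.004 -0.001]
pos [0.6203 0.1276 0.1638] yaw -154.5 tilt [-0.002  0.003] d [ 0.0031 -0.0179 -0.0188] dyaw -1.5 per row 0.0065 -0.006
[0.001, -0.004, 0.005] 0.006
[0.001, -0.004, 0.005] 0.006
[0.001, -0.004, 0.005] 0.006
[0.001, -0.004, 0.005] 0.006
```

Emit:
{"name": "apply_moves", "arguments": {"moves": [0.045,0.003,-0.007,0.003,0.004,0,0.02,0.045,0.002,-0.007,0.004,0,0,0,0.045,0,-0.003,0.004,0,0,0,0.045,0,0,0.003,0,0,0,0.045,0,0,0,0,0,0,0.045,0,0,0,0,0,0,0.045,0,0,0,0,0,0,0.045,0,0,0,0,0,0]}}

```text
clock: 3.43
position: [0.6193, 0.1039, 0.1466]
ee_rot: [-0.004, -0.206, 0.979, -0.001]
contact_force: [-0.2, -0.3, 0.9]
width: 0.0448
```

```bash
python3 st.py; python3 plan.py .6234 .1097 .121 204 4 --ccw; python3 - <<'E'
from rig import imaging
import cv2,numpy as np
for n in ("scene","top"):
    d=imaging.get_image(n); np.savez(n+"1.npz",**d)
    a=d["image"][100:260,220:420,::-1]; cv2.imwrite(f"pics/{n}1.png",cv2.resize(a,None,fx=3.7,fy=3.7,interpolation=cv2.INTER_CUBIC))
E
```

```text
t 3.43 pos [0.6193 0.1039 0.1466] yaw -156.22 tilt [-0.007 -0.003] F [-0.2 -0.3  0.9] M [-0.035 -0.026 -0.   ] e6 -0.0 q [ 0.06  0.41  1.51 -0.    1.22 -1.93] w 0.0448
upright rx,ry (total): [-0.    -0.008]
pos [0.6193 0.1039 0.1466] yaw -156.2 tilt [-0.007 -0.003] d [ 0.0041  0.0058 -0.0256] dyaw 0.2 per row 0.0066 0.001
[-0.002, 0.001, 0.006] -0.001
[-0.002, 0.001, 0.006] -0.001
[-0.002, 0.001, 0.006] -0.001
[-0.002, 0.001, 0.006] -0.001
```

View pics/scene1.png

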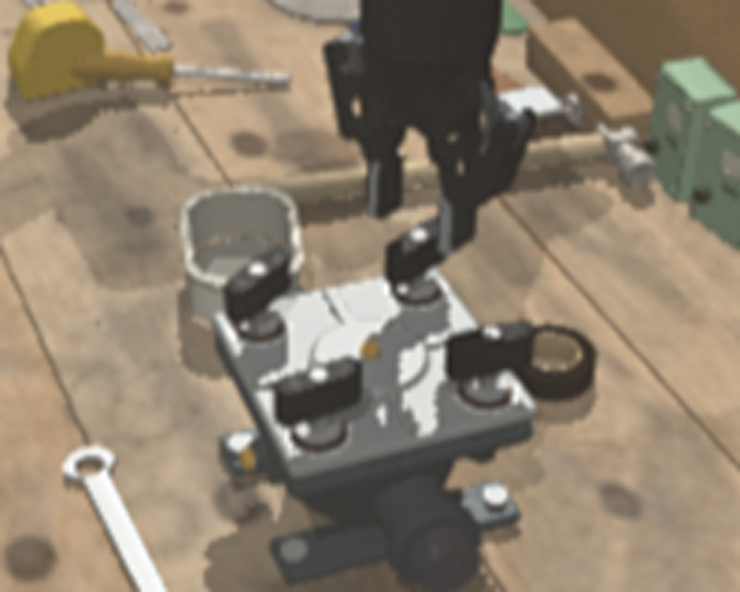

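View pics/top1.png

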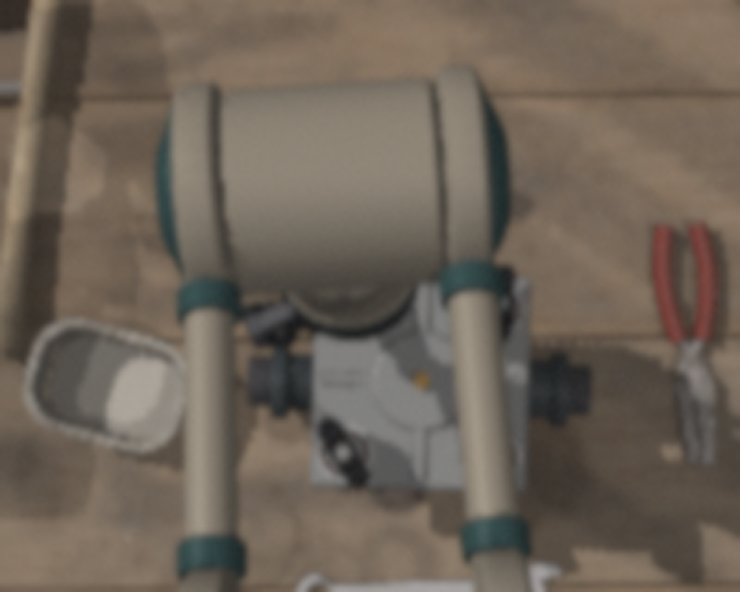

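Scene view: the open fingers at (383,200) and (455,245) straddle knob A at (413,245), with the other knobs clear. I'll centre over it and go down.

Emit:
{"name": "apply_moves", "arguments": {"moves": [0.045,-0.003,0.002,0.001,0,-0.004,0,0.045,-0.002,0.001,0.004,0,-0.003,0,0.045,-0.001,0,0.006,0,0,0,0.045,0,0,0.006,0,0,0,0.045,0,0,0.003,0,0,0,0.045,0,0,0.001,0,0,0,0.045,0,0,0,0,0,0,0.045,0,0,0,0,0,0]}}

```text
clock: 4.2
position: [0.624, 0.1109, 0.123]
ee_rot: [-0.0, -0.207, 0.978, 0.0]
contact_force: [0.4, -0.5, 0.1]
width: 0.0451
```

```bash
python3 st.py; python3 plan.py .6234 .1097 .121 204 1 --ccw
```

```text
t 4.2 pos [0.624  0.1109 0.123 ] yaw -156.13 tilt [-0. -0.] F [ 0.4 -0.5  0.1] M [-0.018  0.034  0.004] e6 0.0 q [ 0.07  0.44  1.54 -0.    1.17 -1.92] w 0.0451
upright rx,ry (total): [ 0. -0.]
pos [0.624  0.1109 0.123 ] yaw -156.1 tilt [-0. -0.] d [-0.0006 -0.0012 -0.002 ] dyaw 0.1 per row 0.0024 0.002
[0.001, -0.001, 0.002] -0.002
```

Emit:
{"name": "apply_moves", "arguments": {"moves": [0.045,0.0,0,0.002,0,0,0,0.005,0,0,0,0,0,0,0.005,0,0,0,0,0,0,0.005,0,0,0,0,0,0,0.005,0,0,0,0,0,0,0.005,0,0,0,0,0,0,0.005,0,0,0,0,0,0,0.005,0,0,0,0,0,0], "newtons": 60}}

```text
clock: 4.87
position: [0.624, 0.111, 0.1212]
ee_rot: [0.0, -0.207, 0.978, 0.0]
contact_force: [0.3, 0.5, -0.3]
width: 0.0146
```

```bash
python3 st.py;python3 st.py
```

```text
t 4.87 pos [0.624  0.111  0.1212] yaw -156.15 tilt [0. 0.] F [ 0.3  0.5 -0.3] M [-0.04   0.077 -0.067] e6 -0.03 q [ 0.07  0.44  1.54  0.    1.17 -1.92] w 0.0146
t 4.87 pos [0.624  0.111  0.1212] yaw -156.15 tilt [0. 0.] F [ 0.3  0.5 -0.3] M [-0.04   0.077 -0.067] e6 -0.03 q [ 0.07  0.44  1.54  0.    1.17 -1.92] w 0.0146
```

Emit:
{"name": "apply_moves", "arguments": {"moves": [0.005,0,0,0.0002,0,0,0.05,0.005,0,0,0.0002,0,0,0.05,0.005,0,0,0.0002,0,0,0.05,0.005,0,0,0.0002,0,0,0.05,0.005,0,0,0.0002,0,0,0.05,0.005,0,0,0.0001,0,0,0.04,0.005,0,0,0,0,0,0,0.005,0,0,0,0,0,0]}}

```text
clock: 5.53
position: [0.6241, 0.1107, 0.1206]
ee_rot: [0.0, -0.061, 0.998, -0.001]
contact_force: [0.1, -0.4, 0.5]
width: 0.0144
```

```bash
python3 st.py
```

```text
t 5.53 pos [0.6241 0.1107 0.1206] yaw -173.06 tilt [ 0.001 -0.002] F [ 0.1 -0.4  0.5] M [0.049 0.014 0.306] e6 0.363 q [ 0.07  0.44  1.54 -0.    1.16 -1.62] w 0.0144
```

```bash
cat > cov.py <<'E'
import sys,numpy as np
from h import *
C=np.array([.5717,.0612]); th=np.radians(-2.0)
def fit(d):
    W=world(d).reshape(-1,3); W=W[np.isfinite(W[:,0])]
    p=(W[:,:2]-C)@np.array([[np.cos(th),-np.sin(th)],[np.sin(th),np.cos(th)]])  # cover frame
    ok=(np.abs(p)<.066).all(1)&(np.abs(W[:,2]-.100)<.008)&(np.hypot(*p.T)>.032)
    for a in (.05,-.05):
        for b in (.05,-.05): ok&=np.hypot(p[:,0]-a,p[:,1]-b)>.021
    p=p[ok];z=W[ok,2]; w=np.ones(len(z),bool)
    for _ in range(5):
        A=np.c_[p,np.ones(len(z))]; c,*_=np.linalg.lstsq(A[w],z[w],rcond=None); r=z-A@c; s=1.48*np.median(np.abs(r[w])); w=np.abs(r)<2.5*s
    cov=np.linalg.inv(A[w].T@A[w])*s*s
    return c,np.sqrt(np.diag(cov)),w.sum(),s
if __name__=="__main__":
    for n in ("scene","top"):
        if len(sys.argv)>1: d=np.load(n+sys.argv[1]+".npz")
        else:
            from rig import imaging
            d=imaging.get_image(n)
        c,e,k,s=fit(d)
        print(n,"slopes x,y",c[:2].round(4),"+-",e[:2].round(4),"z",round(c[2]*1000,2),"+-",round(e[2]*1000,2),"mm n",k,"s",round(s*1000,2))
E
python3 cov.py 0; python3 cov.py 1; python3 cov.py
```

```text
scene slopes x,y [0.0001 0.0001] +- [0.0013 0.0009] z 101.15 +- 0.04 mm n 900 s 1.17
top slopes x,y [ 0.0006 -0.0022] +- [0.0013 0.0013] z 100.56 +- 0.05 mm n 1410 s 1.81
scene slopes x,y [-0.0018  0.0004] +- [0.0013 0.001 ] z 101.13 +- 0.04 mm n 913 s 1.23
top slopes x,y [ 0.0056 -0.0027] +- [0.0019 0.0019] z 100.68 +- 0.07 mm n 918 s 2.0
scene slopes x,y [-0.0014  0.0005] +- [0.0012 0.0009] z 101.1 +- 0.04 mm n 894 s 1.15
top slopes x,y [0.0009 0.0004] +- [0.002  0.0016] z 100.56 +- 0.07 mm n 913 s 1.9
```

Emit:
{"name": "apply_moves", "arguments": {"moves": [0.005,0,0,0.0002,0,0,0.04,0.005,0,0,0.0002,0,0,0.04,0.005,0,0,0.0002,0,0,0.04,0.005,0,0,0.0002,0,0,0.04,0.005,0,0,0.0002,0,0,0.04,0.005,0,0,0,0,0,0,0.005,0,0,0,0,0,0,0.005,0,0,0,0,0,0]}}

```text
clock: 6.3
position: [0.6241, 0.1105, 0.12]
ee_rot: [0.001, 0.04, 0.999, -0.001]
contact_force: [-0.6, 0.8, -0.2]
width: 0.0144
```

```bash
python3 st.py;python3 cov.py;python3 st.py
```

```text
t 6.3 pos [0.6241 0.1105 0.12  ] yaw 175.44 tilt [ 0.001 -0.002] F [-0.6  0.8 -0.2] M [ 0.021 -0.053  0.307] e6 0.336 q [ 0.07  0.44  1.54 -0.    1.16 -1.42] w 0.0144
scene slopes x,y [-0.0015  0.0007] +- [0.0014 0.001 ] z 101.22 +- 0.04 mm n 912 s 1.3
top slopes x,y [ 0.0013 -0.0037] +- [0.002  0.0015] z 100.65 +- 0.07 mm n 898 s 1.81
t 6.4 pos [0.6241 0.1105 0.12  ] yaw 175.42 tilt [ 0.001 -0.002] F [-0.5  0.1 -0.9] M [ 0.03  -0.026  0.36 ] e6 0.304 q [ 0.07  0.44  1.54 -0.    1.16 -1.42] w 0.0147
```

```bash
python3 - <<'E'
from rig import imaging
import cv2,numpy as np
from cov import fit
for n in ("scene",):
  for i in range(3):
    d=imaging.get_image(n); np.savez(n+f"2{i}.npz",**d)
    c,e,k,s=fit(d); print(c[:2].round(4),round(c[2]*1000,2))
  a=d["image"][135:225,270:390,::-1]; cv2.imwrite(f"pics/{n}2.png",cv2.resize(a,None,fx=6.5,fy=6.5,interpolation=cv2.INTER_CUBIC))
E
python3 st.py
```

```text
[0.0013 0.0001] 101.12
[0.     0.0013] 101.08
[-0.0053  0.0015] 101.18
t 6.55 pos [0.6241 0.1105 0.12  ] yaw 175.39 tilt [ 0.001 -0.002] F [ 0.3  0.7 -0.2] M [0.062 0.015 0.36 ] e6 0.316 q [ 0.07  0.44  1.54 -0.    1.16 -1.42] w 0.0149
```

View pics/scene2.png

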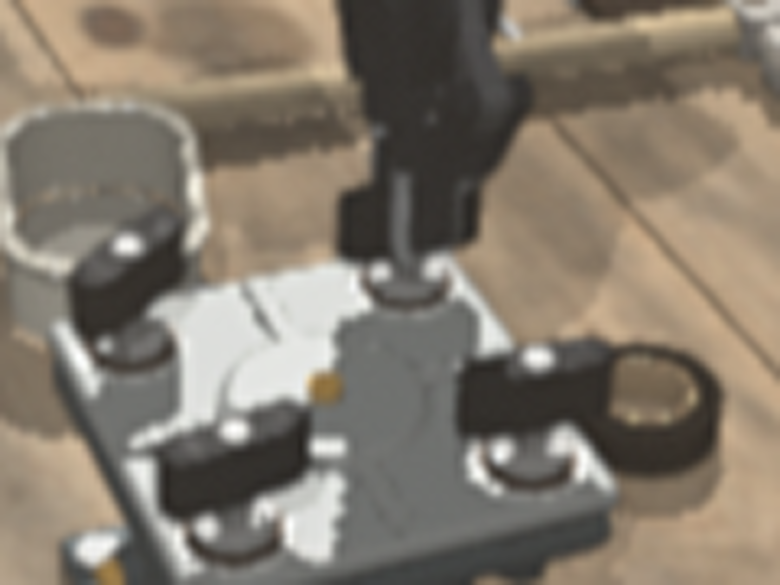

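Emit:
{"name": "apply_moves", "arguments": {"moves": [0.005,0,0,0.0001,0,0,0.04,0.005,0,0,0.0001,0,0,0.04,0.005,0,0,0.0001,0,0,0.04,0.005,0,0,0.0001,0,0,0.04,0.005,0,0,0,0,0,0,0.005,0,0,0,0,0,0,0.005,0,0,0,0,0,0,0.005,0,0,0,0,0,0], "newtons": 90}}

```text
clock: 7.22
position: [0.624, 0.1103, 0.1196]
ee_rot: [0.001, 0.121, 0.993, -0.001]
contact_force: [-0.2, 0.3, -1.5]
width: 0.0141
```

```bash
cat > look.py <<'E'
import sys,numpy as np
from rig import imaging,manip
from cov import fit
from plan import pose
n=int(sys.argv[1]) if len(sys.argv)>1 else 3
L=[];M=[];E=[]
s,R,y=pose(); q=[y]
def ms():
    s=manip.get_state(); M.append(s["moment"][2]);E.append(s["effort"][5])
ms()
for i in range(n):
    d=imaging.get_image("scene"); c,e,k,sg=fit(d); L.append([c[0],c[1],c[2]*1000]); ms()
L=np.array(L); s,R,y=pose()
print("t",round(s["clock"],2),"pos",s["position"].round(4),"yaw",round(y%360,2),"tilt",R[:2,2].round(3),"F",s["contact_force"].round(1),"w",round(s["width"],4),"q6",round(s["qpos"][5],2))
print("Mz",np.round(M,2),round(np.mean(M),3),"e6",np.round(E,2),round(np.mean(E),3))
if n: print("slope",L[:,:2].mean(0).round(4),"sd",L[:,:2].std(0).round(4),"z",L[:,2].mean().round(2),"sd",L[:,2].std().round(2),"base .000 .0003 101.14")
E
python3 look.py 3
```

```text
t 7.37 pos [0.624  0.1103 0.1197] yaw 166.06 tilt [ 0.001 -0.003] F [-0.9 -0.1 -1.6] w 0.0139 q6 -1.26
Mz [0.36 0.3  0.42 0.3 ] 0.346 e6 [0.34 0.33 0.33 0.34] 0.336
slope [-0.0046 -0.0004] sd [0.0013 0.0006] z 101.06 sd 0.05 base .000 .0003 101.14
```

Emit:
{"name": "apply_moves", "arguments": {"moves": [0.005,0,0,0.0001,0,0,0.04,0.005,0,0,0.0001,0,0,0.04,0.005,0,0,0.0001,0,0,0.04,0.005,0,0,0,0,0,0,0.005,0,0,0,0,0,0,0.005,0,0,0,0,0,0,0.005,0,0,0,0,0,0,0.005,0,0,0,0,0,0]}}

```text
clock: 8.03
position: [0.624, 0.1102, 0.1194]
ee_rot: [0.001, 0.181, 0.983, -0.002]
contact_force: [0.1, -0.4, -1.1]
width: 0.0145
```

```bash
python3 look.py 4
```

```text
t 8.23 pos [0.624  0.1102 0.1193] yaw 159.13 tilt [ 0.001 -0.003] F [-0.7  0.3 -0.7] w 0.0142 q6 -1.14
Mz [0.36 0.39 0.39 0.35 0.38] 0.373 e6 [0.36 0.35 0.35 0.35 0.36] 0.353
slope [-0.0062 -0.0018] sd [0.0012 0.0015] z 101.01 sd 0.04 base .000 .0003 101.14
```

Emit:
{"name": "apply_moves", "arguments": {"moves": [0.045,0,0,0,0,0,0,0.045,0,0,-0.008,0,0,0,0.045,0,0,-0.017,0,0,0,0.045,0.013,-0.025,-0.005,0,0,-0.1,0.045,0.015,-0.024,0,0,0,-0.1,0.045,0.017,-0.022,0,0,0,-0.1,0.045,0.019,-0.02,0,0,0,-0.1,0.045,0.012,-0.01,0,0,0,-0.08], "newtons": 60}}

```text
clock: 8.9
position: [0.5324, 0.0233, 0.1545]
ee_rot: [0.005, -0.068, 0.998, -0.001]
contact_force: [-0.2, -1.1, -0.1]
width: 0.0451
```

```bash
python3 st.py; python3 plan.py .5203 .0140 .145 188 4; python3 - <<'E'
from rig import imaging
import numpy as np
for n in ("scene","top"): np.savez(n+"3.npz",**imaging.get_image(n))
E
python3 cov.py 3; cat > bars.py <<'E'
import sys
from h import *
def bars(tag):
    for n in ("top","scene"):
        d=np.load(n+tag+".npz"); W=world(d); m=(W[...,2]>0.120)&(W[...,2]<0.148)&(d["image"].max(-1)<90)
        for k,(x,y) in dict(A=(.6234,.1097),B=(.6199,.0098),C=(.52,.0133),D=(.5235,.1132)).items():
            q=m&(np.hypot(W[...,0]-x,W[...,1]-y)<.032)
            if q.sum()<60: continue
            P=W[q]; P=P[P[:,2]>.130][:,:2].astype(np.float32)*1000
            if len(P)<30: continue
            mu,ev,val=cv2.PCACompute2(P,None)
            (cx,cy),(w,h),a=cv2.minAreaRect(P); a=a if w>h else a+90
            print(n,k,len(P),"pca",round(np.degrees(np.arctan2(ev[0,1],ev[0,0]))%180,1),"rect",round(a%180,1),"c",round(cx,1),round(cy,1),"len",round(max(w,h)),"sd",np.sqrt(val.ravel()).round(1))
bars(sys.argv[1])
E
python3 bars.py 0; echo; python3 bars.py 3
```

```text
t 8.9 pos [0.5324 0.0233 0.1545] yaw -172.2 tilt [ 0.01  -0.002] F [-0.2 -1.1 -0.1] M [-0.019  0.022  0.016] e6 0.851 q [-0.09  0.26  1.72 -0.    1.14 -1.79] w 0.0451
upright rx,ry (total): [-0.003  0.01 ]
pos [0.5324 0.0233 0.1545] yaw -172.2 tilt [ 0.01  -0.002] d [-0.0121 -0.0093 -0.0095] dyaw 0.2 per row 0.0045 0.001
[0.003, -0.002, 0.002] -0.001
[0.003, -0.002, 0.002] -0.001
[0.003, -0.002, 0.002] -0.001
[0.003, -0.002, 0.002] -0.001
scene slopes x,y [-0.0049 -0.002 ] +- [0.0014 0.0012] z 101.0 +- 0.05 mm n 737 s 1.24
top slopes x,y [0.0067 0.0045] +- [0.003  0.0037] z 99.86 +- 0.17 mm n 602 s 1.66
top A 124 pca 22.9 rect 22.7 c 624.0 109.2 len 52 sd [14.7  4.5]
top B 121 pca 176.0 rect 179.1 c 619.7 9.8 len 50 sd [14.   4.6]
top C 128 pca 8.0 rect 6.2 c 520.3 13.2 len 49 sd [14.2  4.7]
top D 122 pca 30.8 rect 30.8 c 524.4 112.9 len 50 sd [14.4  4.6]
scene A 107 pca 20.4 rect 23.0 c 618.6 107.3 len 49 sd [14.8  3. ]
scene B 169 pca 175.4 rect 177.4 c 617.0 7.5 len 50 sd [15.1  3.2]
scene C 144 pca 2.7 rect 6.7 c 516.6 11.2 len 49 sd [14.4  3. ]
scene D 117 pca 25.5 rect 28.2 c 520.0 111.7 len 48 sd [14.4  3.8]

top A 129 pca 165.3 rect 165.7 c 624.0 109.2 len 50 sd [14.1  4.6]
top B 95 pca 176.4 rect 179.2 c 626.4 9.7 len 36 sd [10.8  4.8]
top D 123 pca 30.8 rect 30.7 c 524.4 112.9 len 50 sd [14.4  4.6]
scene A 50 pca 174.7 rect 171.5 c 633.6 104.6 len 21 sd [5.6 3.3]
scene B 172 pca 174.7 rect 171.5 c 616.5 8.9 len 51 sd [15.1  3.5]
scene C 171 pca 1.8 rect 3.3 c 515.3 12.6 len 46 sd [13.   3.7]
scene D 120 pca 28.3 rect 29.9 c 521.4 112.7 len 52 sd [15.2  4.1]
```

```bash
cat > kz.py <<'E'
import sys
from h import *
K=dict(A=(.6234,.1097),B=(.6199,.0098),C=(.52,.0133),D=(.5235,.1132))
def kz(tag):
    for n in ("top","scene"):
        d=np.load(n+tag+".npz"); W=world(d); o=[]
        for k,(x,y) in K.items():
            q=(W[...,2]>0.130)&(W[...,2]<0.150)&(d["image"].max(-1)<90)&(np.hypot(W[...,0]-x,W[...,1]-y)<.028)
            z=W[q][:,2]; 
            if n=="scene": z=z[z>.136]
            if len(z)>20: o.append((k,len(z),round(1000*z.mean(),2),round(1000*z.std()/len(z)**.5,2)))
        print(tag,n,o)
        for k,(x,y) in K.items(): # cover surface near each knob: ring 17..30 mm
            r=np.hypot(W[...,0]-x,W[...,1]-y); c=np.hypot(W[...,0]-.5717,W[...,1]-.0612)
            q=(r>.018)&(r<.034)&(c>.033)&(np.abs(W[...,2]-.1)<.006)
            z=W[q][:,2]; print("   cover by",k,len(z),round(1000*np.median(z),2),"+-",round(1000*z.std()/max(1,len(z))**.5,2),end="")
        print()
for t in sys.argv[1:]: kz(t)
E
python3 kz.py 0 3
```

```text
0 top [('A', 124, np.float64(141.0), np.float64(0.15)), ('B', 121, np.float64(141.33), np.float64(0.21)), ('C', 128, np.float64(141.18), np.float64(0.19)), ('D', 122, np.float64(141.13), np.float64(0.14))]
   cover by A 261 99.91 +- 0.11   cover by B 260 100.24 +- 0.11   cover by C 246 100.22 +- 0.12   cover by D 248 100.0 +- 0.11
0 scene [('A', 67, np.float64(140.33), np.float64(0.28)), ('B', 111, np.float64(140.59), np.float64(0.19)), ('C', 97, np.float64(140.23), np.float64(0.21)), ('D', 76, np.float64(140.25), np.float64(0.25))]
   cover by A 175 100.84 +- 0.09   cover by B 197 100.42 +- 0.14   cover by C 255 100.23 +- 0.12   cover by D 240 100.78 +- 0.09
3 top [('A', 129, np.float64(139.21), np.float64(0.13)), ('B', 95, np.float64(141.5), np.float64(0.22)), ('D', 123, np.float64(141.27), np.float64(0.14))]
   cover by A 261 99.67 +- 0.1   cover by B 121 100.19 +- 0.15   cover by C 0 nan +- nan   cover by D 180 99.39 +- 0.13
3 scene [('A', 35, np.float64(139.21), np.float64(0.27)), ('B', 121, np.float64(140.45), np.float64(0.2)), ('C', 123, np.float64(140.7), np.float64(0.19)), ('D', 79, np.float64(140.49), np.float64(0.23))]
   cover by A 94 100.32 +- 0.1   cover by B 196 100.34 +- 0.13   cover by C 258 100.3 +- 0.12   cover by D 216 100.66 +- 0.1
  return _methods._mean(a, axis=axis, dtype=dtype,
  ret = ret.dtype.type(ret / rcount)
  ret = _var(a, axis=axis, dtype=dtype, out=out, ddof=ddof,
  arrmean = um.true_divide(arrmean, div, out=arrmean,
  ret = ret.dtype.type(ret / rcount)
```

```bash
python3 plan.py .5206 .0142 .121 187.5 4
```

```text
upright rx,ry (total): [-0.003  0.01 ]
pos [0.5326 0.0234 0.1547] yaw -172.6 tilt [ 0.011 -0.002] d [-0.012  -0.0092 -0.0337] dyaw 0.1 per row 0.0092 0.0
[0.003, -0.002, 0.008] -0.0
[0.003, -0.002, 0.008] -0.0
[0.003, -0.002, 0.008] -0.0
[0.003, -0.002, 0.008] -0.0
```

Emit:
{"name": "apply_moves", "arguments": {"moves": [0.045,0.005,-0.003,0.003,-0.002,0.005,0,0.045,0.004,-0.003,0.004,0,0.004,0,0.045,0.002,-0.001,0.006,0,0,0,0.045,0,0,0.007,0,0,0,0.045,0,0,0.006,0,0,0,0.045,0,0,0.003,0,0,0,0.045,0,0,0,0,0,0,0.045,0,0,0,0,0,0]}}

```text
clock: 9.67
position: [0.5262, 0.0164, 0.1231]
ee_rot: [0.002, -0.062, 0.998, 0.0]
contact_force: [0.6, -0.6, 1.6]
width: 0.0448
```

```bash
python3 plan.py .5206 .0142 .121 187.5 1
```

```text
upright rx,ry (total): [0.    0.005]
pos [0.5262 0.0164 0.1231] yaw -172.9 tilt [0.004 0.001] d [-0.0056 -0.0022 -0.0021] dyaw 0.4 per row 0.0064 0.006
[0.006, -0.002, 0.002] -0.006
```

Emit:
{"name": "apply_moves", "arguments": {"moves": [0.045,0.004,-0.001,0.001,0,0.004,0,0.04,0.003,-0.001,0.001,0,0,0,0.005,0,0,0,0,0,0,0.005,0,0,0,0,0,0,0.005,0,0,0,0,0,0,0.005,0,0,0,0,0,0,0.005,0,0,0,0,0,0,0.005,0,0,0,0,0,0], "newtons": 90}}

```text
clock: 10.33
position: [0.5191, 0.0141, 0.1211]
ee_rot: [0.0, -0.062, 0.998, 0.001]
contact_force: [-0.0, 1.0, -0.7]
width: 0.014
```

```bash
python3 st.py
```

```text
t 10.33 pos [0.5191 0.0141 0.1211] yaw -172.89 tilt [0.001 0.001] F [-0.   1.  -0.7] M [ 0.072  0.04  -0.058] e6 -0.054 q [-0.11  0.28  1.79  0.    1.07 -1.8 ] w 0.014
```

Emit:
{"name": "apply_moves", "arguments": {"moves": [0.005,0,0,0.0002,0,0,0.07,0.005,0,0,0.0002,0,0,0.07,0.005,0,0,0.0002,0,0,0.07,0.005,0,0,0.0002,0,0,0.07,0.005,0,0,0.0002,0,0,0.07,0.005,0,0,0.0002,0,0,0.07,0.005,0,0,0,0,0,0,0.005,0,0,0,0,0,0]}}

```text
clock: 11.0
position: [0.5191, 0.0142, 0.1201]
ee_rot: [0.0, 0.152, 0.988, -0.0]
contact_force: [0.1, 0.8, -0.4]
width: 0.014
```

```bash
python3 look.py 2
```

```text
t 11.1 pos [0.5191 0.0142 0.1202] yaw 162.49 tilt [ 0.001 -0.   ] F [-0.1 -0.  -0.2] w 0.0139 q6 -1.37
Mz [0.3  0.32 0.39] 0.341 e6 [0.4  0.34 0.33] 0.357
slope [-0.0007 -0.0006] sd [0.0009 0.0007] z 100.73 sd 0.05 base .000 .0003 101.14
```

Emit:
{"name": "apply_moves", "arguments": {"moves": [0.005,0,0,0.0001,0,0,0.04,0.005,0,0,0.0001,0,0,0.04,0.005,0,0,0,0,0,0,0.005,0,0,0,0,0,0,0.045,0,0,0,0,0,0,0.045,0,0,0,0,0,0,0.045,0,0,-0.01,0,0,0,0.045,0,0,-0.014,0,0,0]}}

```text
clock: 11.77
position: [0.5172, 0.014, 0.1427]
ee_rot: [-0.003, 0.19, 0.982, -0.001]
contact_force: [-0.2, -1.8, 0.3]
width: 0.0448
```

```bash
python3 look.py 1; python3 plan.py .6202 .0108 .147 177.5 5
```

```text
t 11.82 pos [0.5193 0.0138 0.1458] yaw 158.14 tilt [ 0.    -0.001] F [0.7 1.  2.1] w 0.0452 q6 -1.3
Mz [-0.02 -0.  ] -0.011 e6 [-0. -0.] -0.0
slope [-0.0014  0.    ] sd [0. 0.] z 100.68 sd 0.0 base .000 .0003 101.14
upright rx,ry (total): [-0.001  0.001]
pos [0.5193 0.0138 0.1458] yaw 158.1 tilt [ 0.    -0.001] d [ 0.1009 -0.003   0.0012] dyaw 19.4 per row 0.0202 0.068
[-0.019, 0.007, -0.0] -0.068
[-0.019, 0.006, -0.0] -0.068
[-0.02, 0.004, -0.0] -0.068
[-0.02, 0.003, -0.0] -0.068
[-0.02, 0.002, -0.0] -0.068
```

Emit:
{"name": "apply_moves", "arguments": {"moves": [0.045,-0.004,0.001,-0.006,0,0,0,0.045,-0.019,0.007,0,0,0,-0.07,0.045,-0.019,0.006,0,0,0,-0.07,0.045,-0.02,0.004,0,0,0,-0.07,0.045,-0.02,0.003,0,0,0,-0.07,0.045,-0.014,0.002,0,0,0,-0.06,0.045,-0.002,0,0.001,0,0,0,0.045,0,0,0.001,0,0,0]}}

```text
clock: 12.48
position: [0.6282, 0.0109, 0.1569]
ee_rot: [0.006, 0.014, 1.0, -0.001]
contact_force: [-0.6, 0.7, 1.4]
width: 0.045
```

```bash
python3 - <<'E'
from rig import imaging
import numpy as np
for n in ("scene","top"): np.savez(n+"4.npz",**imaging.get_image(n))
E
python3 plan.py .6202 .0108 .121 178 1;python3 cov.py 4;  python3 bars.py 4; python3 kz.py 4 2>/dev/null
```

```text
upright rx,ry (total): [-0.002  0.01 ]
pos [0.6268 0.0111 0.1567] yaw 178.4 tilt [ 0.01  -0.002] d [-0.0066 -0.0003 -0.0357] dyaw -0.4 per row 0.0363 -0.008
[0.007, -0.0, 0.036] 0.008
scene slopes x,y [-0.0044  0.    ] +- [0.0012 0.0009] z 100.76 +- 0.04 mm n 864 s 1.12
top slopes x,y [-0.0023 -0.0048] +- [0.0017 0.0013] z 100.13 +- 0.05 mm n 981 s 1.69
top A 123 pca 165.2 rect 165.1 c 623.9 109.3 len 50 sd [14.5  4.6]
top C 126 pca 163.4 rect 163.3 c 520.1 13.5 len 50 sd [14.3  4.7]
top D 121 pca 30.6 rect 30.4 c 523.8 112.5 len 49 sd [14.3  4.6]
scene A 115 pca 165.0 rect 164.4 c 619.9 108.9 len 47 sd [14.6  3. ]
scene B 169 pca 172.4 rect 178.8 c 616.8 9.7 len 50 sd [13.3  3.6]
scene C 142 pca 161.6 rect 158.1 c 516.6 11.9 len 49 sd [14.6  2.6]
scene D 111 pca 27.7 rect 28.4 c 521.1 112.8 len 50 sd [15.3  4. ]
4 top [('A', 123, np.float64(139.12), np.float64(0.15)), ('B', 30, np.float64(140.67), np.float64(0.47)), ('C', 126, np.float64(140.16), np.float64(0.14)), ('D', 121, np.float64(141.35), np.float64(0.13))]
   cover by A 257 99.54 +- 0.11   cover by B 105 100.06 +- 0.17   cover by C 181 99.97 +- 0.14   cover by D 245 99.73 +- 0.12
4 scene [('A', 66, np.float64(139.0), np.float64(0.17)), ('B', 112, np.float64(140.64), np.float64(0.2)), ('C', 82, np.float64(139.61), np.float64(0.18)), ('D', 73, np.float64(140.3), np.float64(0.25))]
   cover by A 168 100.48 +- 0.08   cover by B 202 99.91 +- 0.13   cover by C 249 100.03 +- 0.13   cover by D 246 100.48 +- 0.09
```

Emit:
{"name": "apply_moves", "arguments": {"moves": [0.045,0.004,0,0.004,0,0.005,0,0.045,0.002,0,0.006,-0.002,0.004,0,0.045,0.001,0,0.007,0,0,0,0.045,0,0,0.008,0,0,0,0.045,0,0,0.004,0,0,0,0.045,0,0,0.002,0,0,0,0.045,0,0,0,0,0,0,0.045,0,0,0,0,0,0]}}

```text
clock: 13.25
position: [0.6132, 0.0115, 0.1218]
ee_rot: [-0.003, 0.015, 1.0, 0.0]
contact_force: [-0.5, 0.1, 0.9]
width: 0.0451
```

```bash
python3 st.py; python3 plan.py .6202 .0108 .121 178 1
```

```text
t 13.25 pos [0.6132 0.0115 0.1218] yaw 178.28 tilt [-0.006  0.001] F [-0.5  0.1  0.9] M [-0.033 -0.     0.054] e6 -0.0 q [-0.09  0.41  1.58  0.    1.15 -1.64] w 0.0451
upright rx,ry (total): [ 0.    -0.006]
pos [0.6132 0.0115 0.1218] yaw 178.3 tilt [-0.006  0.001] d [ 0.007  -0.0007 -0.0008] dyaw -0.3 per row 0.0071 -0.005
[-0.007, -0.0, 0.001] 0.005
```

Emit:
{"name": "apply_moves", "arguments": {"moves": [0.045,-0.004,0,0.001,0,-0.003,0,0.045,-0.002,0,0,0,-0.002,0,0.045,0,0,0,0,0,0,0.005,0,0,0,0,0,0,0.005,0,0,0,0,0,0,0.005,0,0,0,0,0,0,0.005,0,0,0,0,0,0,0.005,0,0,0,0,0,0]}}

```text
clock: 13.92
position: [0.6213, 0.0107, 0.122]
ee_rot: [0.001, 0.015, 1.0, -0.0]
contact_force: [0.4, -0.3, -0.6]
width: 0.0139
```

```bash
python3 st.py
```

```text
t 13.92 pos [0.6213 0.0107 0.122 ] yaw 178.23 tilt [ 0.003 -0.001] F [ 0.4 -0.3 -0.6] M [-0.02  -0.064 -0.099] e6 -0.135 q [-0.09  0.42  1.57 -0.    1.15 -1.63] w 0.0139
```

Emit:
{"name": "apply_moves", "arguments": {"moves": [0.005,0,0,0.0002,0,0,0.08,0.005,0,0,0.0002,0,0,0.08,0.005,0,0,0.0002,0,0,0.08,0.005,0,0,0.0002,0,0,0.08,0.005,0,0,0.0002,0,0,0.08,0.005,0,0,0.0002,0,0,0.05,0.005,0,0,0,0,0,0,0.005,0,0,0,0,0,0]}}

```text
clock: 14.58
position: [0.6211, 0.0098, 0.1209]
ee_rot: [0.002, 0.244, 0.97, -0.001]
contact_force: [-0.4, 0.0, -0.9]
width: 0.014
```

```bash
python3 look.py 3
```

```text
t 14.73 pos [0.6211 0.0098 0.1209] yaw 151.73 tilt [ 0.003 -0.004] F [ 0.3 -0.3 -0.4] w 0.0141 q6 -1.17
Mz [0.25 0.32 0.32 0.22] 0.278 e6 [0.37 0.32 0.31 0.31] 0.325
slope [-0.0016  0.001 ] sd [0.0008 0.0007] z 100.79 sd 0.03 base .000 .0003 101.14
```

Emit:
{"name": "apply_moves", "arguments": {"moves": [0.005,0,0,0.0002,0,0,0.05,0.005,0,0,0.0002,0,0,0.05,0.005,0,0,0.0002,0,0,0.05,0.005,0,0,0.0002,0,0,0.05,0.005,0,0,0,0,0,0,0.005,0,0,0,0,0,0,0.005,0,0,0,0,0,0,0.005,0,0,0,0,0,0]}}

```text
clock: 15.4
position: [0.6209, 0.0095, 0.1203]
ee_rot: [0.002, 0.34, 0.941, -0.002]
contact_force: [0.9, -0.5, -0.5]
width: 0.0142
```

```bash
python3 look.py 3
```

```text
t 15.55 pos [0.6209 0.0095 0.1203] yaw 140.26 tilt [ 0.003 -0.004] F [-0.8 -0.5  0.8] w 0.0144 q6 -0.97
Mz [0.32 0.29 0.32 0.28] 0.304 e6 [0.31 0.29 0.29 0.3 ] 0.299
slope [-0.0034  0.0002] sd [0.001  0.0006] z 100.75 sd 0.03 base .000 .0003 101.14
```

Emit:
{"name": "apply_moves", "arguments": {"moves": [0.005,0,0,0.0002,0,0,0.05,0.005,0,0,0.0002,0,0,0.05,0.005,0,0,0.0002,0,0,0.05,0.005,0,0,0,0,0,0,0.005,0,0,0,0,0,0,0.005,0,0,0,0,0,0,0.005,0,0,0,0,0,0,0.005,0,0,0,0,0,0]}}

```text
clock: 16.22
position: [0.6207, 0.0093, 0.1198]
ee_rot: [0.002, 0.41, 0.912, -0.002]
contact_force: [-0.1, -0.4, 0.3]
width: 0.0143
```

```bash
python3 look.py 2
```

```text
t 16.32 pos [0.6207 0.0093 0.1198] yaw 131.61 tilt [ 0.002 -0.005] F [-0.8  0.  -0.2] w 0.014 q6 -0.82
Mz [0.32 0.32 0.28] 0.306 e6 [0.31 0.3  0.3 ] 0.302
slope [-0.0025  0.0003] sd [0.001  0.0006] z 100.76 sd 0.05 base .000 .0003 101.14
```

```bash
python3 - <<'E'
from rig import imaging
import cv2,numpy as np
for n in ("scene",):
    d=imaging.get_image(n); np.savez(n+"5.npz",**d)
    a=d["image"][150:240,280:400,::-1]; cv2.imwrite(f"pics/{n}5.png",cv2.resize(a,None,fx=6.5,fy=6.5,interpolation=cv2.INTER_CUBIC))
E
```

```text
(no output)
```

View pics/scene5.png

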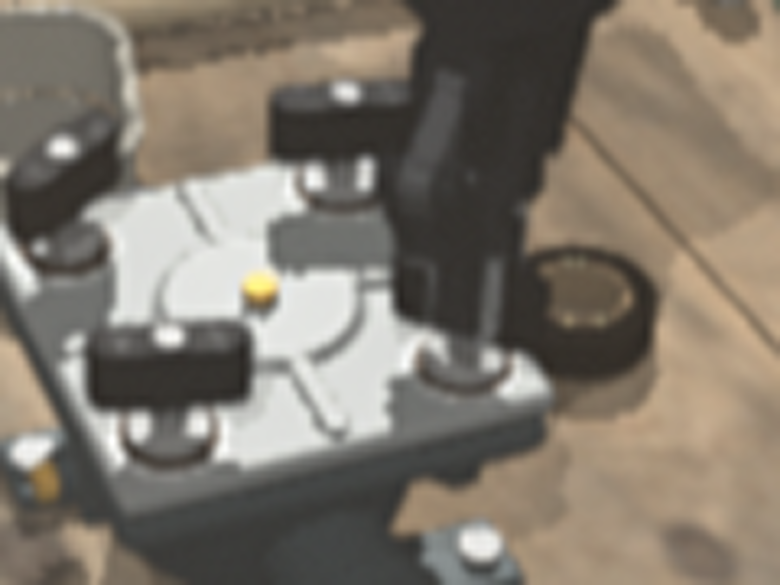

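Emit:
{"name": "apply_moves", "arguments": {"moves": [0.005,0,0,0.0002,0,0,0.05,0.005,0,0,0.0002,0,0,0.05,0.005,0,0,0.0001,0,0,0.03,0.005,0,0,0,0,0,0,0.005,0,0,0,0,0,0,0.005,0,0,0,0,0,0,0.005,0,0,0,0,0,0,0.005,0,0,0,0,0,0]}}

```text
clock: 17.03
position: [0.6205, 0.0091, 0.1193]
ee_rot: [0.002, 0.469, 0.883, -0.002]
contact_force: [-0.3, -0.9, -0.6]
width: 0.014
```

```bash
python3 look.py 3
```

```text
t 17.18 pos [0.6205 0.0091 0.1194] yaw 124.03 tilt [ 0.002 -0.006] F [-0.6 -0.3  0.6] w 0.0144 q6 -0.69
Mz [0.34 0.29 0.38 0.3 ] 0.326 e6 [0.32 0.32 0.32 0.32] 0.32
slope [-0.0027 -0.0009] sd [0.0009 0.0013] z 100.74 sd 0.05 base .000 .0003 101.14
```

Emit:
{"name": "apply_moves", "arguments": {"moves": [0.005,0,0,0.0002,0,0,0.05,0.005,0,0,0.0002,0,0,0.05,0.005,0,0,0,0,0,0,0.005,0,0,0,0,0,0,0.005,0,0,0,0,0,0,0.005,0,0,0,0,0,0,0.005,0,0,0,0,0,0,0.005,0,0,0,0,0,0]}}

```text
clock: 17.85
position: [0.6203, 0.009, 0.1191]
ee_rot: [0.002, 0.513, 0.859, -0.002]
contact_force: [-0.4, 0.6, -0.5]
width: 0.0141
```

```bash
python3 look.py 3
```

```text
t 18.0 pos [0.6203 0.009  0.1191] yaw 118.32 tilt [ 0.002 -0.006] F [-0.4 -0.4 -0.2] w 0.0137 q6 -0.59
Mz [0.42 0.31 0.34 0.29] 0.339 e6 [0.32 0.32 0.32 0.32] 0.321
slope [-0.0029  0.0014] sd [0.0005 0.0006] z 100.75 sd 0.04 base .000 .0003 101.14
```

Emit:
{"name": "apply_moves", "arguments": {"moves": [0.005,0,0,0.0002,0,0,0.06,0.005,0,0,0.0002,0,0,0.05,0.005,0,0,0,0,0,0,0.005,0,0,0,0,0,0,0.005,0,0,0,0,0,0,0.005,0,0,0,0,0,0,0.005,0,0,0,0,0,0,0.005,0,0,0,0,0,0]}}

```text
clock: 18.67
position: [0.6201, 0.0089, 0.1188]
ee_rot: [0.002, 0.559, 0.829, -0.002]
contact_force: [-0.8, -0.7, 0.2]
width: 0.0136
```

```bash
python3 look.py 3
```

```text
t 18.82 pos [0.6202 0.0089 0.1188] yaw 112.03 tilt [ 0.001 -0.006] F [ 0.3 -1.1 -0.5] w 0.014 q6 -0.48
Mz [0.34 0.34 0.39 0.36] 0.356 e6 [0.34 0.34 0.34 0.34] 0.339
slope [-0.0042  0.0036] sd [0.0011 0.0005] z 100.71 sd 0.04 base .000 .0003 101.14
```

Emit:
{"name": "apply_moves", "arguments": {"moves": [0.045,0,0,0,0,0,0,0.045,0,0,-0.006,0,0,0,0.045,0,0,-0.015,0,0,0,0.045,0,0,-0.008,0,0,-0.06,0.045,0,0,0,0,0,-0.12,0.045,0,0,0,0,0,-0.12,0.045,0,0,0,0,0,-0.12,0.045,0,0,0,0,0,-0.12]}}

```text
clock: 19.48
position: [0.6212, 0.0101, 0.1522]
ee_rot: [0.003, 0.31, 0.951, -0.001]
contact_force: [0.3, -0.4, 0.8]
width: 0.0453
```

```bash
python3 look.py 1; python3 plan.py .5243 .1143 .15 210.5 10
```

```text
t 19.53 pos [0.6213 0.0101 0.1524] yaw 144.13 tilt [ 0.005 -0.003] F [0.4 0.2 0.6] w 0.0452 q6 -1.04
Mz [ 0.02 -0.04] -0.01 e6 [ 1.24 -0.39] 0.424
slope [-0.0037  0.0032] sd [0. 0.] z 100.65 sd 0.0 base .000 .0003 101.14
upright rx,ry (total): [0.    0.006]
pos [0.6213 0.0101 0.1524] yaw 144.1 tilt [ 0.005 -0.003] d [-0.097   0.1042 -0.0024] dyaw 66.4 per row 0.0142 0.116
[0.014, 0.003, 0.0] -0.116
[0.014, 0.004, 0.0] -0.116
[0.013, 0.006, 0.0] -0.116
[0.012, 0.007, 0.0] -0.116
[0.011, 0.009, 0.0] -0.116
[0.01, 0.01, 0.0] -0.116
[0.009, 0.011, 0.0] -0.116
[0.008, 0.012, 0.0] -0.116
[0.006, 0.013, 0.0] -0.116
[0.005, 0.013, 0.0] -0.116
```

Emit:
{"name": "apply_moves", "arguments": {"moves": [0.045,0.014,0.003,0,0,0.003,-0.12,0.045,0.015,0.005,0,0,0.003,-0.12,0.045,0.015,0.007,0,0,0,-0.12,0.045,0.014,0.009,0,0,0,-0.12,0.045,0.013,0.01,0,0,0,-0.12,0.045,0.011,0.011,0,0,0,-0.12,0.045,0.009,0.011,0,0,0,-0.12,0.045,0.004,0.006,0,0,0,-0.12]}}

```text
clock: 20.2
position: [0.5416, 0.0968, 0.1555]
ee_rot: [0.003, -0.171, 0.985, -0.0]
contact_force: [0.0, -0.5, 0.0]
width: 0.045
```

```bash
python3 look.py 1; python3 plan.py .5243 .1143 .121 210.5 5
```

```text
t 20.25 pos [0.5408 0.0974 0.1556] yaw 199.99 tilt [0.006 0.001] F [-1.4  0.7  0.8] w 0.0447 q6 -1.87
Mz [-0.02  0.  ] -0.008 e6 [ 1.17 -0.35] 0.411
slope [-0.0052  0.0019] sd [0. 0.] z 100.67 sd 0.0 base .000 .0003 101.14
upright rx,ry (total): [-0.001  0.006]
pos [0.5408 0.0974 0.1556] yaw -160.0 tilt [0.006 0.001] d [-0.0165  0.0169 -0.0346] dyaw 10.5 per row 0.0084 0.037
[0.002, 0.004, 0.007] -0.037
[0.002, 0.004, 0.007] -0.037
[0.002, 0.004, 0.007] -0.037
[0.001, 0.004, 0.007] -0.037
[0.001, 0.005, 0.007] -0.037
```

Emit:
{"name": "apply_moves", "arguments": {"moves": [0.045,0.004,0.008,0.001,0,0.003,-0.07,0.045,0.003,0.007,0.002,0,0.003,-0.07,0.045,0.002,0.004,0.004,0,0,-0.04,0.045,0,0.001,0.006,0,0,0,0.045,0,0,0.008,0,0,0,0.045,0,0,0.006,0,0,0,0.045,0,0,0.002,0,0,0,0.045,0,0,0,0,0,0]}}

```text
clock: 20.92
position: [0.5274, 0.112, 0.1269]
ee_rot: [0.003, -0.251, 0.968, -0.002]
contact_force: [-0.9, -0.2, -0.2]
width: 0.045
```

```bash
python3 st.py; python3 plan.py .5243 .1143 .121 210.5 1
```

```text
t 20.92 pos [0.5274 0.112  0.1269] yaw -150.96 tilt [ 0.007 -0.001] F [-0.9 -0.2 -0.2] M [ 0.025 -0.049 -0.032] e6 -0.003 q [ 0.08  0.3   1.75 -0.    1.09 -2.  ] w 0.045
upright rx,ry (total): [-0.005  0.005]
pos [0.5274 0.112  0.1269] yaw -151.0 tilt [ 0.007 -0.001] d [-0.0031  0.0023 -0.0059] dyaw 1.5 per row 0.0071 0.025
[0.002, 0.003, 0.006] -0.025
```

Emit:
{"name": "apply_moves", "arguments": {"moves": [0.045,0.001,0.002,0.003,-0.003,0.003,-0.02,0.045,0.001,0.001,0.002,0,0,0,0.005,0,0,0,0,0,0,0.005,0,0,0,0,0,0,0.005,0,0,0,0,0,0,0.005,0,0,0,0,0,0,0.005,0,0,0,0,0,0,0.005,0,0,0,0,0,0]}}

```text
clock: 21.58
position: [0.5239, 0.1144, 0.1215]
ee_rot: [0.001, -0.26, 0.966, 0.001]
contact_force: [-0.1, 0.4, 0.3]
width: 0.0141
```

```bash
python3 st.py
```

```text
t 21.58 pos [0.5239 0.1144 0.1215] yaw -149.91 tilt [0.001 0.002] F [-0.1  0.4  0.3] M [ 0.017 -0.04   0.048] e6 0.03 q [ 0.08  0.3   1.76  0.    1.08 -2.01] w 0.0141
```

Emit:
{"name": "apply_moves", "arguments": {"moves": [0.005,0,0,0.0002,0,0,0.08,0.005,0,0,0.0003,0,0,0.08,0.005,0,0,0.0002,0,0,0.08,0.005,0,0,0.0003,0,0,0.08,0.005,0,0,0.0002,0,0,0.08,0.005,0,0,0.0003,0,0,0.08,0.005,0,0,0.0001,0,0,0.04,0.005,0,0,0,0,0,0]}}

```text
clock: 22.25
position: [0.5239, 0.1139, 0.1201]
ee_rot: [0.001, 0.006, 1.0, -0.0]
contact_force: [-0.4, 0.6, -1.2]
width: 0.0143
```

```bash
python3 look.py 3
```

```text
t 22.4 pos [0.5239 0.114  0.1201] yaw 179.39 tilt [ 0.002 -0.001] F [-0.8  1.3 -0.4] w 0.0139 q6 -1.47
Mz [0.33 0.32 0.37 0.34] 0.338 e6 [0.63 0.44 0.37 0.34] 0.442
slope [-0.0036  0.0019] sd [0.0012 0.0007] z 100.67 sd 0.03 base .000 .0003 101.14
```

Mz 0.34 so far and no level change yet, so I'll continue in smaller steps.

Emit:
{"name": "apply_moves", "arguments": {"moves": [0.005,0,0,0.0002,0,0,0.06,0.005,0,0,0.0002,0,0,0.06,0.005,0,0,0.0001,0,0,0.03,0.005,0,0,0,0,0,0,0.005,0,0,0,0,0,0,0.005,0,0,0,0,0,0,0.005,0,0,0,0,0,0,0.005,0,0,0,0,0,0]}}

```text
clock: 23.07
position: [0.5239, 0.1138, 0.1197]
ee_rot: [0.001, 0.079, 0.997, -0.001]
contact_force: [0.3, 0.9, -1.2]
width: 0.014
```

```bash
python3 look.py 3
```

```text
t 23.22 pos [0.5239 0.1138 0.1197] yaw 170.93 tilt [ 0.001 -0.001] F [-0.3  0.5  0.7] w 0.014 q6 -1.33
Mz [0.37 0.4  0.37 0.32] 0.365 e6 [0.36 0.35 0.35 0.35] 0.352
slope [-0.0023  0.0013] sd [0.0006 0.0011] z 100.62 sd 0.05 base .000 .0003 101.14
```

Emit:
{"name": "apply_moves", "arguments": {"moves": [0.005,0,0,0.0002,0,0,0.06,0.005,0,0,0.0002,0,0,0.05,0.005,0,0,0,0,0,0,0.005,0,0,0,0,0,0,0.005,0,0,0,0,0,0,0.045,0,0,0,0,0,0,0.045,0,0,-0.004,0,0,0,0.045,0,0,-0.012,0,0,0]}}

```text
clock: 23.88
position: [0.5224, 0.1134, 0.134]
ee_rot: [-0.001, 0.135, 0.991, -0.001]
contact_force: [-0.2, 0.9, 0.1]
width: 0.0449
```

```bash
python3 look.py 3;  python3 plan.py .624 .1109 .15 165 4
```

```text
t 24.03 pos [0.5244 0.1136 0.136 ] yaw 164.52 tilt [ 0.003 -0.001] F [ 0.1  0.2 -0.4] w 0.045 q6 -1.22
Mz [ 0.   -0.01 -0.02  0.01] -0.005 e6 [-0. -0.  0.  0.] -0.001
slope [-0.0014  0.0015] sd [0.0011 0.001 ] z 100.58 sd 0.04 base .000 .0003 101.14
upright rx,ry (total): [-0.     0.003]
pos [0.5244 0.1136 0.136 ] yaw 164.5 tilt [ 0.003 -0.001] d [ 0.0996 -0.0027  0.014 ] dyaw 0.5 per row 0.0252 0.002
[-0.024, 0.006, -0.004] -0.002
[-0.024, 0.006, -0.004] -0.002
[-0.024, 0.006, -0.004] -0.002
[-0.024, 0.006, -0.004] -0.002
```

Emit:
{"name": "apply_moves", "arguments": {"moves": [0.045,0,0,-0.01,0,0.002,0,0.045,-0.012,0.003,-0.004,0,0,0,0.045,-0.023,0.006,0,0,0,0,0.045,-0.024,0.006,0,0,0,0,0.045,-0.022,0.006,0,0,0,0,0.045,-0.009,0.002,0.002,0,0,0,0.045,-0.001,0,0.004,0,0,0,0.045,0,0,0.006,0,0,0]}}

```text
clock: 24.7
position: [0.6195, 0.1106, 0.1368]
ee_rot: [-0.0, 0.135, 0.991, -0.001]
contact_force: [-0.3, 0.3, 0.1]
width: 0.0451
```

```bash
python3 look.py 0; python3 plan.py .624 .1109 .119 165 1
```

```text
t 24.7 pos [0.6195 0.1106 0.1368] yaw 164.45 tilt [-0.    -0.001] F [-0.3  0.3  0.1] w 0.0451 q6 -1.23
Mz [0.] 0.0 e6 [-0.01] -0.005
upright rx,ry (total): [-0.001 -0.   ]
pos [0.6195 0.1106 0.1368] yaw 164.4 tilt [-0.    -0.001] d [ 0.0045  0.0003 -0.0178] dyaw 0.6 per row 0.0184 0.01
[-0.004, 0.002, 0.018] -0.01
```

Emit:
{"name": "apply_moves", "arguments": {"moves": [0.045,-0.002,0.001,0.005,0,0,-0.01,0.045,-0.002,0.001,0.005,0,0,0,0.045,0,0,0.004,0,0,0,0.005,0,0,0.001,0,0,0,0.005,0,0,0,0,0,0,0.005,0,0,0,0,0,0,0.005,0,0,0,0,0,0,0.005,0,0,0,0,0,0]}}

```text
clock: 25.37
position: [0.6169, 0.1121, 0.1171]
ee_rot: [-0.005, 0.129, 0.992, -0.001]
contact_force: [0.6, 0.3, -2.3]
width: 0.0144
```

```bash
python3 look.py 0
```

```text
t 25.37 pos [0.6169 0.1121 0.1171] yaw 165.12 tilt [-0.01  -0.001] F [ 0.6  0.3 -2.3] w 0.0144 q6 -1.24
Mz [0.04] 0.043 e6 [-0.02] -0.022
```

Emit:
{"name": "apply_moves", "arguments": {"moves": [0.005,0,0.0004,0.0001,0,0,0.06,0.005,0,0.0004,0.0002,0,0,0.06,0.005,0,0.0005,0.0002,0,0,0.06,0.005,0,0.0004,0.0002,0,0,0.06,0.005,0,0.0004,0.0002,0,0,0.06,0.005,0,0,0,0,0,0,0.005,0,0,0,0,0,0,0.005,0,0,0,0,0,0]}}

```text
clock: 26.03
position: [0.6175, 0.1138, 0.1166]
ee_rot: [-0.004, 0.278, 0.961, -0.003]
contact_force: [0.9, 0.7, -2.3]
width: 0.0141
```

```bash
python3 look.py 3; tail -3 /dev/null
```

```text
t 26.18 pos [0.6175 0.1138 0.1165] yaw 147.67 tilt [-0.009 -0.003] F [ 0.1  0.1 -2.3] w 0.0146 q6 -0.93
Mz [0.36 0.46 0.36 0.41] 0.398 e6 [0.39 0.35 0.35 0.36] 0.362
slope [-0.0006 -0.0022] sd [0.0005 0.0006] z 100.46 sd 0.02 base .000 .0003 101.14
```

Emit:
{"name": "apply_moves", "arguments": {"moves": [0.005,0,0.0004,0.0002,0,0,0.05,0.005,0,0.0003,0.0001,0,0,0.04,0.005,0,0,0,0,0,0,0.005,0,0,0,0,0,0,0.045,0,0,0,0,0,0,0.045,0,0,-0.004,0,0,0,0.045,0,0,-0.014,0,-0.003,0,0.045,0,0,-0.014,0,-0.003,0]}}

```text
clock: 26.85
position: [0.6158, 0.1138, 0.1469]
ee_rot: [-0.004, 0.322, 0.947, -0.005]
contact_force: [-0.4, -0.3, 0.6]
width: 0.045
```

```bash
python3 look.py 2;  python3 plan.py .5206 .0142 .15 163.3 5
```

```text
t 26.95 pos [0.6177 0.114  0.1493] yaw 142.49 tilt [-0.006 -0.007] F [ 0.7  0.5 -0.5] w 0.045 q6 -0.84
Mz [-0.03 -0.02 -0.  ] -0.018 e6 [-0.02  0.01  0.01] -0.002
slope [-0.0035 -0.0018] sd [0.0008 0.0002] z 100.45 sd 0.02 base .000 .0003 101.14
upright rx,ry (total): [-0.009 -0.   ]
pos [0.6177 0.114  0.1493] yaw 142.5 tilt [-0.006 -0.007] d [-0.0971 -0.0998  0.0007] dyaw 20.8 per row 0.0279 0.073
[0.003, -0.028, -0.0] -0.073
[0.005, -0.027, -0.0] -0.073
[0.007, -0.027, -0.0] -0.073
[0.009, -0.026, -0.0] -0.073
[0.011, -0.026, -0.0] -0.073
```

Emit:
{"name": "apply_moves", "arguments": {"moves": [0.045,0.003,-0.024,-0.002,-0.004,0,-0.07,0.045,0.005,-0.028,0,-0.004,0,-0.07,0.045,0.007,-0.027,0,0,0,-0.07,0.045,0.009,-0.026,0,0,0,-0.07,0.045,0.01,-0.022,0,0,0,-0.07,0.045,0.002,-0.004,0,0,0,-0.02,0.045,0,0,0.002,0,0,0,0.045,0,0,0.003,0,0,0]}}

```text
clock: 27.62
position: [0.5188, 0.0134, 0.1455]
ee_rot: [0.001, 0.133, 0.991, 0.001]
contact_force: [1.1, 1.0, 0.7]
width: 0.0451
```

```bash
python3 look.py 0; python3 plan.py .5206 .0142 .12 163.3 1
```

```text
t 27.62 pos [0.5188 0.0134 0.1455] yaw 164.76 tilt [0.003 0.002] F [1.1 1.  0.7] w 0.0451 q6 -1.42
Mz [0.] 0.004 e6 [-0.05] -0.049
upright rx,ry (total): [0.003 0.003]
pos [0.5188 0.0134 0.1455] yaw 164.8 tilt [0.003 0.002] d [ 0.0018  0.0008 -0.0255] dyaw -1.5 per row 0.0256 -0.025
[-0.001, 0.001, 0.026] 0.025
```

Emit:
{"name": "apply_moves", "arguments": {"moves": [0.045,0,0,0.005,0,0.003,0.02,0.045,0,0.0,0.008,0,0,0,0.045,0,0,0.006,0,0,0,0.045,0,0,0.002,0,0,0,0.005,0,0,0,0,0,0,0.005,0,0,0,0,0,0,0.005,0,0,0,0,0,0,0.005,0,0,0,0,0,0]}}

```text
clock: 28.28
position: [0.52, 0.0144, 0.1203]
ee_rot: [-0.002, 0.142, 0.99, 0.0]
contact_force: [0.4, 1.4, -3.0]
width: 0.0138
```

```bash
python3 look.py 0
```

```text
t 28.28 pos [0.52   0.0144 0.1203] yaw 163.63 tilt [-0.004  0.001] F [ 0.4  1.4 -3. ] w 0.0138 q6 -1.39
Mz [-0.03] -0.027 e6 [-0.] -0.001
```

Emit:
{"name": "apply_moves", "arguments": {"moves": [0.005,0,0,0.0002,0,0,0.06,0.005,0,0,0.0002,0,0,0.06,0.005,0,0,0.0002,0,0,0.06,0.005,0,0,0.0002,0,0,0.06,0.005,0,0,0.0002,0,0,0.06,0.005,0,0,0.0002,0,0,0.05,0.005,0,0,0,0,0,0,0.005,0,0,0,0,0,0]}}

```text
clock: 28.95
position: [0.52, 0.0142, 0.1196]
ee_rot: [-0.001, 0.315, 0.949, -0.002]
contact_force: [-0.7, -1.0, -0.9]
width: 0.014
```

```bash
python3 look.py 3
```

```text
t 29.1 pos [0.52   0.0142 0.1196] yaw 143.18 tilt [-0.004 -0.002] F [-0.5 -0.8  0. ] w 0.0141 q6 -1.03
Mz [0.38 0.38 0.42 0.41] 0.397 e6 [0.45 0.4  0.39 0.39] 0.408
slope [-0.0014 -0.0022] sd [0.0003 0.0001] z 100.19 sd 0.05 base .000 .0003 101.14
```

Emit:
{"name": "apply_moves", "arguments": {"moves": [0.045,0,0,0,0,0,0,0.045,0,0,-0.006,0,0,0,0.045,0,0,-0.015,0,-0.002,0,0.045,-0.004,0.003,-0.007,0,0,0,0.045,-0.018,0.013,0,0,0,0.03,0.045,-0.018,0.014,0,0,0,0.06,0.045,-0.017,0.015,0,0,0,0.06,0.045,-0.016,0.016,0,0,0,0.06]}}

```text
clock: 29.77
position: [0.6167, 0.0146, 0.1528]
ee_rot: [-0.0, 0.419, 0.908, 0.0]
contact_force: [0.6, -0.5, -0.2]
width: 0.0453
```

```bash
python3 - <<'E'
from rig import imaging
import numpy as np
for n in ("scene","top"): np.savez(n+"6.npz",**imaging.get_image(n))
E
python3 cov.py 6;  python3 bars.py 6;python3 look.py 0; python3 plan.py .6203 .0098 .15 118 5
```

```text
scene slopes x,y [-0.0008  0.0023] +- [0.0014 0.0009] z 100.24 +- 0.04 mm n 827 s 1.16
top slopes x,y [ 0.0014 -0.0051] +- [0.0019 0.0014] z 99.7 +- 0.06 mm n 985 s 1.79
top A 126 pca 149.3 rect 148.9 c 623.6 109.6 len 50 sd [14.5  4.8]
top C 126 pca 149.7 rect 149.5 c 520.2 13.4 len 49 sd [14.2  4.7]
top D 120 pca 170.9 rect 171.5 c 523.3 112.8 len 49 sd [14.3  4.6]
scene A 62 pca 144.5 rect 148.3 c 611.1 113.2 len 27 sd [8.2 2.4]
scene B 128 pca 125.3 rect 116.3 c 616.6 9.5 len 50 sd [12.1  4.5]
scene C 139 pca 149.9 rect 150.5 c 516.2 11.9 len 50 sd [14.8  2.7]
scene D 123 pca 169.4 rect 163.7 c 520.7 111.1 len 49 sd [14.8  3.2]
t 29.87 pos [0.6198 0.0142 0.1525] yaw 130.59 tilt [0.004 0.   ] F [0.1 0.3 0.5] w 0.0452 q6 -0.8
Mz [0.03] 0.029 e6 [0.29] 0.287
upright rx,ry (total): [0.003 0.002]
pos [0.6198 0.0142 0.1525] yaw 130.6 tilt [0.004 0.   ] d [ 0.0005 -0.0044 -0.0025] dyaw -12.6 per row 0.001 -0.044
[-0.001, -0.0, 0.0] 0.044
[-0.001, -0.0, 0.0] 0.044
[-0.001, -0.0, 0.0] 0.044
[-0.001, -0.0, 0.0] 0.044
[-0.001, -0.0, 0.0] 0.044
```

Emit:
{"name": "apply_moves", "arguments": {"moves": [0.045,-0.002,-0.001,0.002,0.003,0.002,0.1,0.045,-0.001,-0.001,0.005,0,0,0.08,0.045,-0.001,0,0.007,0,0,0.03,0.045,0,0,0.008,0,0,0,0.045,0,0,0.006,0,0,0,0.045,0,0,0.003,0,0,0,0.045,0,0,0,0,0,0,0.045,0,0,0,0,0,0]}}

```text
clock: 30.53
position: [0.6218, 0.0107, 0.121]
ee_rot: [0.0, 0.513, 0.858, 0.001]
contact_force: [-0.9, -0.0, -1.2]
width: 0.0449
```

```bash
python3 look.py 0; python3 plan.py .6203 .0098 .118 118 1
```

```text
t 30.53 pos [0.6218 0.0107 0.121 ] yaw 118.25 tilt [0.001 0.002] F [-0.9 -0.  -1.2] w 0.0449 q6 -0.59
Mz [-0.01] -0.015 e6 [0.] 0.002
upright rx,ry (total): [ 0.002 -0.001]
pos [0.6218 0.0107 0.121 ] yaw 118.2 tilt [0.001 0.002] d [-0.0015 -0.0009 -0.003 ] dyaw -0.2 per row 0.0035 -0.004
[-0.0, -0.002, 0.003] 0.004
```

Emit:
{"name": "apply_moves", "arguments": {"moves": [0.005,0,-0.001,0.002,0,0,0,0.005,0,0,0,0,0,0,0.005,0,0,0,0,0,0,0.005,0,0,0,0,0,0,0.005,0,0,0.0002,0,0,0.06,0.005,0,0,0.0002,0,0,0.06,0.005,0,0,0.0002,0,0,0.06,0.005,0,0,0.0002,0,0,0.06]}}

```text
clock: 31.2
position: [0.6199, 0.0096, 0.1196]
ee_rot: [0.0, 0.614, 0.789, 0.001]
contact_force: [-0.5, -0.7, -0.5]
width: 0.0141
```

```bash
python3 look.py 2
```

```text
t 31.3 pos [0.6199 0.0096 0.1196] yaw 104.36 tilt [0.001 0.001] F [-0.3 -0.  -0.1] w 0.0137 q6 -0.35
Mz [0.41 0.39 0.35] 0.384 e6 [-0.22  0.56  0.67] 0.337
slope [-0.0028  0.0008] sd [0.0004 0.0004] z 100.21 sd 0.05 base .000 .0003 101.14
```

Emit:
{"name": "apply_moves", "arguments": {"moves": [0.005,0,0,0.0002,0,0,0.06,0.005,0,0,0.0002,0,0,0.06,0.005,0,0,0.0002,0,0,0.06,0.005,0,0,0.0002,0,0,0.06,0.005,0,0,0,0,0,0,0.005,0,0,0,0,0,0,0.005,0,0,0,0,0,0,0.005,0,0,0,0,0,0]}}

```text
clock: 31.97
position: [0.6196, 0.0095, 0.1191]
ee_rot: [0.001, 0.7, 0.715, 0.0]
contact_force: [-0.5, -0.7, -1.1]
width: 0.0141
```

```bash
python3 look.py 2
```

```text
t 32.07 pos [0.6196 0.0095 0.1191] yaw 91.16 tilt [ 0.001 -0.001] F [-0.5 -0.7 -0.4] w 0.0136 q6 -0.12
Mz [0.4  0.37 0.37] 0.381 e6 [0.38 0.36 0.36] 0.367
slope [-0.0049  0.0036] sd [0.0013 0.0005] z 100.23 sd 0.03 base .000 .0003 101.14
```

Emit:
{"name": "apply_moves", "arguments": {"moves": [0.045,0,0,0,0,0,0,0.045,0,0,-0.006,0,0,0,0.045,0,0,-0.016,0,0,0,0.045,0.01,0.01,-0.006,0,0,-0.12,0.045,0.013,0.011,0,0,0,-0.12,0.045,0.014,0.009,0,0,0,-0.12,0.045,0.015,0.007,0,0,0,-0.12,0.045,0.015,0.005,0,0,0,-0.12]}}

```text
clock: 32.73
position: [0.6459, 0.0815, 0.1528]
ee_rot: [0.004, 0.45, 0.893, 0.002]
contact_force: [0.5, 0.2, -0.3]
width: 0.0452
```

```bash
python3 look.py 0; python3 plan.py .5239 .1138 .142 171.2 7
```

```text
t 32.73 pos [0.6459 0.0815 0.1528] yaw 126.46 tilt [0.009 0.001] F [ 0.5  0.2 -0.3] w 0.0452 q6 -0.62
Mz [0.03] 0.027 e6 [1.] 1.001
upright rx,ry (total): [0.008 0.005]
pos [0.6459 0.0815 0.1528] yaw 126.5 tilt [0.009 0.001] d [-0.122   0.0323 -0.0108] dyaw 44.7 per row 0.0181 0.112
[0.014, -0.011, 0.002] -0.112
[0.015, -0.01, 0.002] -0.112
[0.016, -0.008, 0.002] -0.112
[0.017, -0.006, 0.002] -0.112
[0.018, -0.004, 0.002] -0.112
[0.018, -0.002, 0.002] -0.112
[0.018, -0.0, 0.002] -0.112
```

Emit:
{"name": "apply_moves", "arguments": {"moves": [0.045,0.014,-0.012,0,0.004,0.003,-0.12,0.045,0.016,-0.011,0,0.004,0.002,-0.12,0.045,0.018,-0.009,0,0,0,-0.12,0.045,0.019,-0.007,0,0,0,-0.12,0.045,0.02,-0.005,0,0,0,-0.12,0.045,0.019,-0.002,0,0,0,-0.11,0.045,0.009,0,0.001,0,0,-0.06,0.045,0,0,0.002,0,0,0]}}

```text
clock: 33.4
position: [0.5214, 0.1142, 0.1546]
ee_rot: [0.006, 0.064, 0.998, 0.003]
contact_force: [-0.1, 1.3, 0.5]
width: 0.0453
```

```bash
python3 look.py 0; python3 plan.py .5239 .1138 .119 171.2 1
```

```text
t 33.4 pos [0.5214 0.1142 0.1546] yaw 172.71 tilt [0.013 0.005] F [-0.1  1.3  0.5] w 0.0453 q6 -1.36
Mz [0.07] 0.069 e6 [-0.39] -0.39
upright rx,ry (total): [0.007 0.012]
pos [0.5214 0.1142 0.1546] yaw 172.7 tilt [0.013 0.005] d [ 0.0025 -0.0004 -0.0356] dyaw -1.5 per row 0.0357 -0.026
[-0.002, -0.0, 0.036] 0.026
```

Emit:
{"name": "apply_moves", "arguments": {"moves": [0.045,-0.002,0,0.003,0.003,0.005,0.03,0.045,-0.001,0,0.006,0.003,0.004,0,0.045,0,0,0.008,0,0.003,0,0.045,0,0,0.008,0,0,0,0.045,0,0,0.006,0,0,0,0.045,0,0,0.002,0,0,0,0.045,0,0,0,0,0,0,0.045,0,0,0,0,0,0]}}

```text
clock: 34.07
position: [0.5285, 0.1137, 0.1194]
ee_rot: [0.002, 0.082, 0.997, 0.001]
contact_force: [0.6, 0.4, -0.5]
width: 0.0451
```

```bash
python3 look.py 0; python3 plan.py .5239 .1138 .119 171.2 1
```

```text
t 34.07 pos [0.5285 0.1137 0.1194] yaw 170.56 tilt [0.004 0.002] F [ 0.6  0.4 -0.5] w 0.0451 q6 -1.32
Mz [0.03] 0.029 e6 [0.] 0.0
upright rx,ry (total): [0.002 0.004]
pos [0.5285 0.1137 0.1194] yaw 170.6 tilt [0.004 0.002] d [-0.0046  0.0001 -0.0004] dyaw 0.6 per row 0.0046 0.011
[0.005, -0.001, 0.0] -0.011
```

Emit:
{"name": "apply_moves", "arguments": {"moves": [0.045,0.003,0,0,0,0.003,0,0.005,0.001,0,0,0,0,0,0.005,0,0,0,0,0,0,0.005,0,0,0,0,0,0,0.005,0,0,0,0,0,0,0.005,0,0,0.0002,0,0,0.07,0.005,0,0,0.0002,0,0,0.07,0.005,0,0,0.0002,0,0,0.07]}}

```text
clock: 34.73
position: [0.5243, 0.1138, 0.1196]
ee_rot: [0.001, 0.189, 0.982, 0.001]
contact_force: [0.5, -0.0, -2.0]
width: 0.0141
```

```bash
python3 look.py 0
```

```text
t 34.73 pos [0.5243 0.1138 0.1196] yaw 158.26 tilt [0.002 0.001] F [ 0.5 -0.  -2. ] w 0.0141 q6 -1.11
Mz [0.42] 0.418 e6 [-0.3] -0.298
```

Emit:
{"name": "apply_moves", "arguments": {"moves": [0.005,0,0,0.0002,0,0,0.06,0.005,0,0,0.0002,0,0,0.06,0.005,0,0,0.0002,0,0,0.06,0.005,0,0,0.0002,0,0,0.06,0.005,0,0,0,0,0,0,0.005,0,0,0,0,0,0,0.005,0,0,0,0,0,0,0.005,0,0,0,0,0,0]}}

```text
clock: 35.4
position: [0.5241, 0.1135, 0.119]
ee_rot: [0.002, 0.305, 0.952, -0.0]
contact_force: [0.5, -0.1, -1.9]
width: 0.014
```

```bash
python3 look.py 2
```

```text
t 35.5 pos [0.5242 0.1135 0.119 ] yaw 144.47 tilt [ 0.004 -0.002] F [-0.2 -0.4 -1.2] w 0.0145 q6 -0.86
Mz [0.44 0.39 0.39] 0.409 e6 [0.43 0.41 0.41] 0.418
slope [-0.0018 -0.0016] sd [0.0005 0.0005] z 99.95 sd 0.02 base .000 .0003 101.14
```

Emit:
{"name": "apply_moves", "arguments": {"moves": [0.045,0,0,0,0,0,0,0.045,0,0,-0.006,0,0,0,0.045,0,0,-0.016,0,0.002,0,0.045,-0.008,0.005,-0.005,0,0,-0.03,0.045,-0.023,0.014,0,0,0,-0.03,0.045,-0.024,0.014,0,0,0,-0.03,0.045,-0.022,0.013,0,0,0,0,0.045,-0.006,0.004,0.002,0,0,0]}}

```text
clock: 36.17
position: [0.6222, 0.1122, 0.1501]
ee_rot: [0.002, 0.262, 0.965, 0.002]
contact_force: [0.4, -0.3, 0.0]
width: 0.0449
```

```bash
python3 look.py 0; python3 plan.py .624 .1105 .118 149.1 1
```

```text
t 36.17 pos [0.6222 0.1122 0.1501] yaw 149.58 tilt [0.004 0.003] F [ 0.4 -0.3  0. ] w 0.0449 q6 -0.97
Mz [-0.01] -0.011 e6 [-0.03] -0.035
upright rx,ry (total): [0.005 0.002]
pos [0.6222 0.1122 0.1501] yaw 149.6 tilt [0.004 0.003] d [ 0.0018 -0.0017 -0.0321] dyaw -0.5 per row 0.0322 -0.008
[-0.002, -0.001, 0.032] 0.008
```

Emit:
{"name": "apply_moves", "arguments": {"moves": [0.045,0,-0.001,0.004,0.003,0.002,0,0.045,0,0,0.008,0,0,0,0.045,0,0,0.009,0,0,0,0.045,0,0,0.006,0,0,0,0.045,0,0,0.003,0,0,0,0.045,0,0,0,0,0,0,0.005,0,0,0,0,0,0,0.005,0,0,0,0,0,0]}}

```text
clock: 36.83
position: [0.6155, 0.1116, 0.1158]
ee_rot: [-0.004, 0.263, 0.965, -0.0]
contact_force: [0.5, -0.3, 0.8]
width: 0.0217
```

```bash
python3 look.py 0
```

```text
t 36.83 pos [0.6155 0.1116 0.1158] yaw 149.5 tilt [-0.008  0.002] F [ 0.5 -0.3  0.8] w 0.0217 q6 -0.97
Mz [-0.01] -0.011 e6 [-0.] -0.001
```

Emit:
{"name": "apply_moves", "arguments": {"moves": [0.03,-0.003,0.001,-0.001,-0.002,-0.004,0,0.03,-0.003,0.002,-0.001,0,-0.003,0,0.005,-0.001,0,0,0,0,0,0.005,0,0,0,0,0,0,0.005,0,0,0,0,0,0,0.005,0,0,0,0,0,0,0.005,0,0,0.0002,0,0,0.06,0.005,0,0,0.0002,0,0,0.06]}}

```text
clock: 37.5
position: [0.6237, 0.1102, 0.1194]
ee_rot: [0.0, 0.322, 0.947, -0.0]
contact_force: [-0.7, -0.5, -0.3]
width: 0.0139
```

```bash
python3 look.py 0
```

```text
t 37.5 pos [0.6237 0.1102 0.1194] yaw 142.47 tilt [ 0.    -0.001] F [-0.7 -0.5 -0.3] w 0.0139 q6 -0.85
Mz [0.35] 0.352 e6 [-0.24] -0.237
```

Emit:
{"name": "apply_moves", "arguments": {"moves": [0.005,0,0,0.0002,0,0,0.06,0.005,0,0,0.0002,0,0,0.06,0.005,0,0,0.0002,0,0,0.06,0.005,0,0,0.0002,0,0,0.06,0.005,0,0,0,0,0,0,0.005,0,0,0,0,0,0,0.005,0,0,0,0,0,0,0.005,0,0,0,0,0,0]}}

```text
clock: 38.17
position: [0.6235, 0.1101, 0.1188]
ee_rot: [0.001, 0.433, 0.901, -0.001]
contact_force: [0.1, 0.1, -0.1]
width: 0.014
```

```bash
python3 look.py 2
```

```text
t 38.27 pos [0.6235 0.1101 0.1188] yaw 128.63 tilt [ 0.001 -0.003] F [-0.8 -0.1 -0.7] w 0.0138 q6 -0.61
Mz [0.37 0.37 0.4 ] 0.377 e6 [0.39 0.37 0.37] 0.378
slope [-0.0049 -0.0036] sd [0.002 0.   ] z 99.94 sd 0.07 base .000 .0003 101.14
```

Emit:
{"name": "apply_moves", "arguments": {"moves": [0.005,0,0,0.0002,0,0,0.08,0.005,0,0,0,0,0,0,0.045,0,0,0,0,0,0,0.045,0,0,-0.005,0,0,0,0.045,0,0,-0.016,0,0,0,0.045,-0.001,-0.012,-0.006,0,0,-0.06,0.045,-0.002,-0.03,0,0,0,-0.08,0.045,0.0,-0.031,0,0,0,-0.08]}}

```text
clock: 38.93
position: [0.574, 0.0645, 0.1474]
ee_rot: [0.004, 0.363, 0.932, 0.002]
contact_force: [0.3, -1.1, 0.2]
width: 0.0448
```

```bash
python3 look.py 0; python3 plan.py .5205 .0142 .145 149.6 6
```

```text
t 38.93 pos [0.574  0.0645 0.1474] yaw 137.49 tilt [0.009 0.001] F [ 0.3 -1.1  0.2] w 0.0448 q6 -0.84
Mz [-0.01] -0.007 e6 [1.26] 1.262
upright rx,ry (total): [0.007 0.006]
pos [0.574  0.0645 0.1474] yaw 137.5 tilt [0.009 0.001] d [-0.0535 -0.0503 -0.0024] dyaw 12.1 per row 0.0122 0.035
[0.001, -0.012, 0.0] -0.035
[0.001, -0.012, 0.0] -0.035
[0.002, -0.012, 0.0] -0.035
[0.002, -0.012, 0.0] -0.035
[0.003, -0.012, 0.0] -0.035
[0.003, -0.012, 0.0] -0.035
```

Emit:
{"name": "apply_moves", "arguments": {"moves": [0.045,0.002,-0.028,-0.002,0.004,0.003,-0.08,0.045,0.003,-0.022,0,0.003,0.003,-0.07,0.045,0.003,-0.012,0,0,0,-0.04,0.045,0.001,-0.003,0,0,0,0,0.045,0,0,0.002,0,0,0,0.045,0,0,0.006,0,0,0,0.045,0,0,0.006,0,0,0,0.045,0,0,0.003,0,0,0]}}

```text
clock: 39.6
position: [0.5249, 0.0158, 0.1361]
ee_rot: [0.004, 0.268, 0.963, 0.001]
contact_force: [-1.6, 0.4, -0.8]
width: 0.0452
```

```bash
python3 look.py 1; python3 plan.py .5205 .0142 .1185 149.6 1
```

```text
t 39.65 pos [0.5246 0.0159 0.1356] yaw 148.91 tilt [ 0.008 -0.001] F [-0.5 -0.5 -1.2] w 0.045 q6 -1.13
Mz [0.01 0.03] 0.021 e6 [-0.    0.01] 0.002
slope [-0.0025 -0.0049] sd [0. 0.] z 99.7 sd 0.0 base .000 .0003 101.14
upright rx,ry (total): [0.004 0.007]
pos [0.5246 0.0159 0.1356] yaw 148.9 tilt [ 0.008 -0.001] d [-0.0041 -0.0017 -0.0171] dyaw 0.7 per row 0.0177 0.012
[0.003, -0.004, 0.017] -0.012
```

Emit:
{"name": "apply_moves", "arguments": {"moves": [0.045,0.002,-0.002,0.004,0.002,0.003,-0.01,0.045,0.001,-0.001,0.006,0,0.002,0,0.045,0,0,0.004,0,0,0,0.045,0,0,0,0,0,0,0.005,0,0,0,0,0,0,0.005,0,0,0,0,0,0,0.005,0,0,0,0,0,0,0.005,0,0,0,0,0,0]}}

```text
clock: 40.32
position: [0.5195, 0.0145, 0.1184]
ee_rot: [-0.001, 0.261, 0.965, -0.002]
contact_force: [1.0, 2.4, -5.8]
width: 0.0143
```

```bash
python3 look.py 0
```

```text
t 40.32 pos [0.5195 0.0145 0.1184] yaw 149.73 tilt [-0.004 -0.003] F [ 1.   2.4 -5.8] w 0.0143 q6 -1.14
Mz [0.03] 0.03 e6 [0.] 0.002
```

Emit:
{"name": "apply_moves", "arguments": {"moves": [0.005,0,0,0.0002,0,0,0.07,0.005,0,0,0.0002,0,0,0.07,0.005,0,0,0.0002,0,0,0.07,0.005,0,0,0.0002,0,0,0.07,0.005,0,0,0.0002,0,0,0.06,0.005,0,0,0.0002,0,0,0.04,0.005,0,0,0,0,0,0,0.005,0,0,0,0,0,0]}}

```text
clock: 40.98
position: [0.5195, 0.0145, 0.1177]
ee_rot: [-0.0, 0.443, 0.897, -0.002]
contact_force: [-0.9, -0.7, -1.5]
width: 0.0142
```

```bash
python3 look.py 3
```

```text
t 41.13 pos [0.5196 0.0145 0.1177] yaw 127.39 tilt [-0.002 -0.003] F [-0.6 -0.3 -1.9] w 0.0143 q6 -0.75
Mz [0.44 0.49 0.41 0.46] 0.447 e6 [0.48 0.43 0.42 0.42] 0.439
slope [-0.0033 -0.0006] sd [0.0001 0.002 ] z 99.67 sd 0.07 base .000 .0003 101.14
```

Emit:
{"name": "apply_moves", "arguments": {"moves": [0.005,0,0,0.0002,0,0,0.07,0.005,0,0,0,0,0,0,0.045,0,0,0,0,0,0,0.045,0,0,-0.005,0,0,0,0.045,0,0,-0.016,0.003,0,0,0.045,-0.008,0.01,-0.006,0,0,0.06,0.045,-0.013,0.022,0,0,0,0.09,0.045,-0.012,0.024,0,0,0,0.09]}}

```text
clock: 41.8
position: [0.5812, 0.0135, 0.1476]
ee_rot: [-0.003, 0.579, 0.815, -0.003]
contact_force: [0.0, -0.9, 0.3]
width: 0.045
```

```bash
python3 look.py 0; python3 plan.py .6203 .0098 .147 97 6
```

```text
t 41.8 pos [0.5812 0.0135 0.1476] yaw 109.23 tilt [-0.009 -0.002] F [ 0.  -0.9  0.3] w 0.045 q6 -0.43
Mz [-0.01] -0.006 e6 [-0.97] -0.974
upright rx,ry (total): [-0.009 -0.001]
pos [0.5812 0.0135 0.1476] yaw 109.2 tilt [-0.009 -0.002] d [ 0.0391 -0.0037 -0.0006] dyaw -12.2 per row 0.0065 -0.036
[-0.003, 0.006, 0.0] 0.036
[-0.003, 0.006, 0.0] 0.036
[-0.002, 0.006, 0.0] 0.036
[-0.002, 0.006, 0.0] 0.036
[-0.002, 0.006, 0.0] 0.036
[-0.002, 0.006, 0.0] 0.036
```

Emit:
{"name": "apply_moves", "arguments": {"moves": [0.045,-0.007,0.02,-0.002,-0.004,0,0.09,0.045,-0.005,0.011,0,-0.004,0,0.07,0.045,-0.001,0.002,0,0,0,0.03,0.045,0,0,0,0,0,0,0.045,0,0,0.003,0,0,0,0.045,0,0,0.006,0,0,0,0.045,0,0,0.006,0,0,0,0.045,0,0,0.003,0,0,0]}}

```text
clock: 42.47
position: [0.6266, 0.0108, 0.1351]
ee_rot: [0.005, 0.657, 0.754, 0.005]
contact_force: [-0.5, 1.0, -0.1]
width: 0.045
```

```bash
python3 - <<'E'
from rig import imaging
import numpy as np
for n in ("scene","top"): np.savez(n+"7.npz",**imaging.get_image(n))
E
python3 cov.py 7;  python3 bars.py 7;python3 look.py 0; python3 plan.py .6203 .0098 .117 97 1
```

```text
scene slopes x,y [-0.0008 -0.0018] +- [0.0013 0.0009] z 99.66 +- 0.04 mm n 841 s 1.13
top slopes x,y [ 0.0006 -0.0033] +- [0.0017 0.0013] z 98.98 +- 0.05 mm n 919 s 1.59
top A 123 pca 130.8 rect 130.5 c 624.1 109.4 len 50 sd [14.5  4.8]
top C 122 pca 129.6 rect 131.2 c 520.8 12.9 len 49 sd [14.   4.7]
top D 117 pca 151.4 rect 150.7 c 523.7 113.3 len 48 sd [13.8  4.7]
scene B 105 pca 23.0 rect 27.7 c 621.8 6.7 len 61 sd [16.   9.3]
scene C 124 pca 131.7 rect 132.1 c 515.8 12.3 len 49 sd [15.3  2.8]
scene D 115 pca 152.4 rect 150.0 c 520.6 111.5 len 49 sd [15.1  3.3]
t 42.57 pos [0.6264 0.0108 0.135 ] yaw 97.85 tilt [0.013 0.002] F [-0.1  1.  -0.4] w 0.0452 q6 -0.23
Mz [0.03] 0.027 e6 [-0.01] -0.007
upright rx,ry (total): [0.013 0.   ]
pos [0.6264 0.0108 0.135 ] yaw 97.9 tilt [0.013 0.002] d [-0.0061 -0.001  -0.018 ] dyaw -0.9 per row 0.019 -0.015
[-0.0, -0.006, 0.018] 0.015
```

Emit:
{"name": "apply_moves", "arguments": {"moves": [0.045,0,-0.003,0.004,0.005,0,0.01,0.045,0,-0.002,0.006,0.005,0,0,0.045,0,0,0.004,0,0,0,0.045,0,0,0.001,0,0,0,0.005,0,0,0,0,0,0,0.005,0,0,0,0,0,0,0.005,0,0,0,0,0,0,0.005,0,0,0,0,0,0]}}

```text
clock: 43.23
position: [0.6195, 0.0102, 0.1185]
ee_rot: [-0.0, 0.661, 0.75, -0.0]
contact_force: [0.9, 0.1, -2.2]
width: 0.0142
```

```bash
python3 look.py 0
```

```text
t 43.23 pos [0.6195 0.0102 0.1185] yaw 97.25 tilt [-0.001  0.   ] F [ 0.9  0.1 -2.2] w 0.0142 q6 -0.22
Mz [-0.02] -0.02 e6 [-0.01] -0.007
```

Emit:
{"name": "apply_moves", "arguments": {"moves": [0.005,0,0,0.0002,0,0,0.07,0.005,0,0,0.0002,0,0,0.07,0.005,0,0,0.0002,0,0,0.07,0.005,0,0,0.0002,0,0,0.07,0.005,0,0,0.0002,0,0,0.07,0.005,0,0,0.0002,0,0,0.06,0.005,0,0,0,0,0,0,0.005,0,0,0,0,0,0]}}

```text
clock: 43.9
position: [0.6193, 0.0102, 0.1179]
ee_rot: [0.001, 0.802, 0.597, -0.001]
contact_force: [0.0, -0.3, -0.8]
width: 0.0137
```

```bash
python3 look.py 2
```

```text
t 44.0 pos [0.6193 0.0102 0.1179] yaw 73.28 tilt [-0.    -0.002] F [-1.   0.  -0.3] w 0.0138 q6 0.2
Mz [0.49 0.46 0.45] 0.466 e6 [0.53 0.47 0.46] 0.487
slope [-0.0047  0.002 ] sd [0.0001 0.0001] z 99.59 sd 0.02 base .000 .0003 101.14
```

Emit:
{"name": "apply_moves", "arguments": {"moves": [0.045,0,0,0,0,0,0,0.045,0,0,-0.006,0,0,0,0.045,0,0,-0.016,0,0,0,0.045,0.006,-0.009,-0.005,0,0,-0.12,0.045,0.009,-0.011,0,0,0,-0.12,0.045,0.01,-0.01,0,0,0,-0.12,0.045,0.011,-0.009,0,0,0,-0.12,0.045,0.012,-0.007,0,0,0,-0.12]}}

```text
clock: 44.67
position: [0.5787, 0.0595, 0.1497]
ee_rot: [0.004, 0.583, 0.813, 0.002]
contact_force: [0.2, -0.3, -0.4]
width: 0.0453
```

```bash
python3 look.py 0; python3 plan.py .5241 .1136 .148 151 7
```

```text
t 44.67 pos [0.5787 0.0595 0.1497] yaw 108.74 tilt [ 0.01  -0.001] F [ 0.2 -0.3 -0.4] w 0.0453 q6 -0.34
Mz [0.04] 0.036 e6 [1.06] 1.055
upright rx,ry (total): [0.009 0.004]
pos [0.5787 0.0595 0.1497] yaw 108.7 tilt [ 0.01  -0.001] d [-0.0546  0.0541 -0.0017] dyaw 42.3 per row 0.011 0.105
[0.01, -0.005, 0.0] -0.105
[0.01, -0.004, 0.0] -0.105
[0.011, -0.003, 0.0] -0.105
[0.011, -0.002, 0.0] -0.105
[0.011, -0.0, 0.0] -0.105
[0.011, 0.001, 0.0] -0.105
[0.011, 0.002, 0.0] -0.105
```

Emit:
{"name": "apply_moves", "arguments": {"moves": [0.045,0.013,-0.006,0,0.004,0.002,-0.12,0.045,0.013,-0.005,0,0.004,0.002,-0.12,0.045,0.014,-0.003,0,0,0,-0.12,0.045,0.014,-0.002,0,0,0,-0.12,0.045,0.011,0.0,0,0,0,-0.11,0.045,0.005,0.001,0.001,0,0,-0.08,0.045,0.001,0,0.003,0,0,-0.02,0.045,0,0,0.005,0,0,0]}}

```text
clock: 45.33
position: [0.5254, 0.1154, 0.1478]
ee_rot: [0.006, 0.257, 0.966, 0.003]
contact_force: [0.3, -0.2, -0.6]
width: 0.0451
```

```bash
python3 look.py 0; python3 plan.py .5241 .1136 .1175 151 1
```

```text
t 45.33 pos [0.5254 0.1154 0.1478] yaw 150.22 tilt [0.014 0.003] F [ 0.3 -0.2 -0.6] w 0.0451 q6 -0.97
Mz [0.06] 0.064 e6 [-0.18] -0.178
upright rx,ry (total): [0.009 0.01 ]
pos [0.5254 0.1154 0.1478] yaw 150.2 tilt [0.014 0.003] d [-0.0013 -0.0018 -0.0303] dyaw 0.8 per row 0.0304 0.014
[0.0, -0.002, 0.03] -0.014
```

Emit:
{"name": "apply_moves", "arguments": {"moves": [0.045,0.002,-0.002,0.005,0.004,0.004,-0.01,0.045,0.001,0,0.008,0.003,0.004,0,0.045,0,0,0.008,0,0,0,0.045,0,0,0.004,0,0,0,0.045,0,0,0.001,0,0,0,0.045,0,0,0,0,0,0,0.025,0,0,0,0,0,0,0.025,0,0,0,0,0,0]}}

```text
clock: 46.0
position: [0.5226, 0.1133, 0.1169]
ee_rot: [-0.0, 0.256, 0.967, -0.0]
contact_force: [-0.0, -0.0, 0.1]
width: 0.0253
```

```bash
python3 look.py 0; python3 plan.py .5241 .1136 .1175 151 1
```

```text
t 46.0 pos [0.5226 0.1133 0.1169] yaw 150.37 tilt [-0.001 -0.   ] F [-0.  -0.   0.1] w 0.0253 q6 -0.97
Mz [0.01] 0.012 e6 [-0.] -0.0
upright rx,ry (total): [-0.001 -0.   ]
pos [0.5226 0.1133 0.1169] yaw 150.4 tilt [-0.001 -0.   ] d [0.0015 0.0003 0.0006] dyaw 0.6 per row 0.0017 0.011
[-0.001, 0.001, -0.001] -0.011
```

Well placed. Close and start turning.

Emit:
{"name": "apply_moves", "arguments": {"moves": [0.005,0,0.001,0,0,0,0,0.005,0,0,0,0,0,0,0.005,0,0,0,0,0,0,0.005,0,0,0.0002,0,0,0.07,0.005,0,0,0.0002,0,0,0.07,0.005,0,0,0.0002,0,0,0.07,0.005,0,0,0.0002,0,0,0.07,0.005,0,0,0,0,0,0]}}

```text
clock: 46.67
position: [0.5231, 0.1141, 0.117]
ee_rot: [0.001, 0.391, 0.92, -0.001]
contact_force: [0.3, 0.2, -1.3]
width: 0.0141
```

```bash
python3 look.py 2
```

```text
t 46.77 pos [0.5231 0.1141 0.117 ] yaw 134.12 tilt [ 0.001 -0.002] F [-0.1 -0.2 -0.3] w 0.014 q6 -0.68
Mz [0.5  0.47 0.42] 0.464 e6 [0.92 0.61 0.49] 0.674
slope [-0.0021  0.0006] sd [0.0009 0.0004] z 99.5 sd 0.02 base .000 .0003 101.14
```

Emit:
{"name": "apply_moves", "arguments": {"moves": [0.005,0,0,0.0002,0,0,0.05,0.005,0,0,0.0002,0,0,0.05,0.005,0,0,0,0,0,0,0.005,0,0,0,0,0,0,0.005,0,0,0,0,0,0,0.005,0,0,0,0,0,0,0.005,0,0,0,0,0,0,0.005,0,0,0,0,0,0]}}

```text
clock: 47.43
position: [0.5231, 0.1141, 0.1168]
ee_rot: [0.001, 0.43, 0.903, -0.001]
contact_force: [-0.2, -0.7, -1.2]
width: 0.014
```

```bash
python3 look.py 2
```

```text
t 47.53 pos [0.5231 0.114  0.1168] yaw 129.01 tilt [ 0.001 -0.003] F [-0.2  0.4 -1.1] w 0.0141 q6 -0.59
Mz [0.43 0.46 0.45] 0.446 e6 [0.47 0.46 0.46] 0.463
slope [-0.0019  0.001 ] sd [0.002  0.0002] z 99.45 sd 0.06 base .000 .0003 101.14
```

Emit:
{"name": "apply_moves", "arguments": {"moves": [0.045,0,0,0,0,0,0,0.045,0,0,-0.006,0,0,0,0.045,0,0,-0.016,0.002,0.002,0,0.045,-0.006,0.006,-0.005,0,0,-0.03,0.045,-0.018,0.02,0,0,0,0,0.045,-0.019,0.021,0,0,0,0,0.045,-0.017,0.019,0,0,0,0,0.045,-0.006,0.007,0.001,0,0,0]}}

```text
clock: 48.2
position: [0.623, 0.1121, 0.1486]
ee_rot: [0.0, 0.42, 0.908, 0.001]
contact_force: [0.8, -0.7, -0.1]
width: 0.0449
```

```bash
python3 look.py 0; python3 plan.py .6238 .1103 .117 130.7 1
```

```text
t 48.2 pos [0.623  0.1121 0.1486] yaw 130.38 tilt [0.001 0.001] F [ 0.8 -0.7 -0.1] w 0.0449 q6 -0.64
Mz [0.03] 0.03 e6 [-0.02] -0.017
upright rx,ry (total): [ 0.001 -0.   ]
pos [0.623  0.1121 0.1486] yaw 130.4 tilt [0.001 0.001] d [ 0.0008 -0.0018 -0.0316] dyaw 0.3 per row 0.0317 0.006
[-0.002, -0.001, 0.032] -0.006
```

Emit:
{"name": "apply_moves", "arguments": {"moves": [0.045,-0.003,0.002,0.004,0,0,0,0.045,-0.002,0.001,0.008,0,0,0,0.045,0,0,0.008,0,0,0,0.045,0,0,0.006,0,0,0,0.045,0,0,0.002,0,0,0,0.045,0,0,0,0,0,0,0.028,0,0,0,0,0,0,0.028,0,0,0,0,0,0]}}

```text
clock: 48.87
position: [0.6237, 0.1102, 0.1167]
ee_rot: [-0.003, 0.42, 0.907, -0.001]
contact_force: [-0.1, -0.0, 0.1]
width: 0.0279
```

```bash
python3 look.py 2; python3 plan.py .6238 .1103 .117 130.7 1
```

```text
t 48.97 pos [0.6242 0.1102 0.117 ] yaw 130.28 tilt [-0.006  0.002] F [-0.8 -0.2 -0.1] w 0.0277 q6 -0.64
Mz [-0.02  0.   -0.04] -0.02 e6 [-0.  0.  0.] 0.0
slope [-0.0012  0.0011] sd [0.0001 0.0011] z 99.52 sd 0.04 base .000 .0003 101.14
upright rx,ry (total): [-0.004 -0.005]
pos [0.6242 0.1102 0.117 ] yaw 130.3 tilt [-0.006  0.002] d [-0.0004  0.0001  0.    ] dyaw 0.4 per row 0.0004 0.007
[0.0, -0.0, -0.0] -0.007
```

Emit:
{"name": "apply_moves", "arguments": {"moves": [0.005,0,0,0,-0.003,-0.003,0,0.005,0,0,0,0,0,0,0.005,0,0,0,0,0,0,0.005,0,0,0.0002,0,0,0.07,0.005,0,0,0.0002,0,0,0.07,0.005,0,0,0.0002,0,0,0.07,0.005,0,0,0.0002,0,0,0.07,0.005,0,0,0,0,0,0]}}

```text
clock: 49.63
position: [0.6236, 0.1096, 0.1175]
ee_rot: [0.0, 0.545, 0.838, -0.001]
contact_force: [-0.5, -0.8, -0.9]
width: 0.0142
```

```bash
python3 look.py 2
```

```text
t 49.73 pos [0.6236 0.1096 0.1175] yaw 114.02 tilt [-0.001 -0.001] F [-0.5 -1.4 -0.4] w 0.0139 q6 -0.35
Mz [0.46 0.47 0.47] 0.462 e6 [0.96 0.65 0.53] 0.715
slope [-0.0022 -0.0004] sd [0.0006 0.0007] z 99.46 sd 0.04 base .000 .0003 101.14
```

Emit:
{"name": "apply_moves", "arguments": {"moves": [0.005,0,0,0.0002,0,0,0.05,0.005,0,0,0.0001,0,0,0.04,0.005,0,0,0,0,0,0,0.005,0,0,0,0,0,0,0.005,0,0,0,0,0,0,0.005,0,0,0,0,0,0,0.045,0,0,0,0,0,0,0.045,0,0,-0.005,0,0,0]}}

```text
clock: 50.4
position: [0.6231, 0.1099, 0.1215]
ee_rot: [-0.001, 0.578, 0.816, -0.001]
contact_force: [-0.6, 0.5, 0.9]
width: 0.0375
```

```bash
python3 look.py 2; python3 plan.py .5203 .0143 .15 131 6
```

```text
t 50.5 pos [0.6244 0.1099 0.1232] yaw 109.35 tilt [ 0.001 -0.001] F [0.6 0.1 0.6] w 0.0448 q6 -0.27
Mz [-0.06 -0.02  0.02] -0.021 e6 [-0.02 -0.    0.  ] -0.007
slope [-0.0025 -0.0009] sd [0.0006 0.001 ] z 99.45 sd 0.01 base .000 .0003 101.14
upright rx,ry (total): [0.001 0.001]
pos [0.6244 0.1099 0.1232] yaw 109.3 tilt [ 0.001 -0.001] d [-0.1041 -0.0956  0.0268] dyaw 21.7 per row 0.024 0.063
[-0.009, -0.022, -0.004] -0.063
[-0.008, -0.022, -0.004] -0.063
[-0.006, -0.023, -0.004] -0.063
[-0.005, -0.023, -0.004] -0.063
[-0.004, -0.023, -0.004] -0.063
[-0.002, -0.023, -0.004] -0.063
```

Emit:
{"name": "apply_moves", "arguments": {"moves": [0.045,0,0,-0.015,0,0,0,0.045,-0.004,-0.01,-0.01,0,0,-0.05,0.045,-0.009,-0.026,0,0,0,-0.08,0.045,-0.007,-0.027,0,0,0,-0.08,0.045,-0.006,-0.027,0,0,0,-0.08,0.045,-0.004,-0.026,0,0,0,-0.07,0.045,-0.002,-0.016,0,0,0,-0.03,0.045,0,-0.003,0.002,0,0,0]}}

```text
clock: 51.17
position: [0.5248, 0.013, 0.1497]
ee_rot: [0.006, 0.401, 0.916, 0.004]
contact_force: [0.6, -0.2, 0.2]
width: 0.0452
```

```bash
python3 look.py 0; python3 plan.py .5203 .0143 .1175 131 1
```

```text
t 51.17 pos [0.5248 0.013  0.1497] yaw 132.76 tilt [0.014 0.002] F [ 0.6 -0.2  0.2] w 0.0452 q6 -0.86
Mz [0.01] 0.011 e6 [-0.31] -0.313
upright rx,ry (total): [0.011 0.008]
pos [0.5248 0.013  0.1497] yaw 132.8 tilt [0.014 0.002] d [-0.0045  0.0013 -0.0322] dyaw -1.8 per row 0.0325 -0.031
[0.004, -0.002, 0.032] 0.031
```

Emit:
{"name": "apply_moves", "arguments": {"moves": [0.045,0.002,-0.001,0.004,0.005,0.004,0.03,0.045,0.001,-0.001,0.008,0.005,0.003,0,0.045,0,0,0.009,0,0,0,0.045,0,0,0.006,0,0,0,0.045,0,0,0.001,0,0,0,0.045,0,0,0,0,0,0,0.028,0,0,0,0,0,0,0.028,0,0,0,0,0,0]}}

```text
clock: 51.83
position: [0.5245, 0.0155, 0.1192]
ee_rot: [0.002, 0.416, 0.909, 0.002]
contact_force: [-0.2, -0.6, -0.5]
width: 0.028
```

```bash
python3 look.py 1; python3 plan.py .5203 .0143 .1175 131 1
```

```text
t 51.88 pos [0.5245 0.0155 0.1193] yaw 130.79 tilt [0.006 0.002] F [ 1.   0.2 -0. ] w 0.0282 q6 -0.82
Mz [ 0. -0.] -0.0 e6 [0. 0.] 0.0
slope [-0.0037 -0.0004] sd [0. 0.] z 99.41 sd 0.0 base .000 .0003 101.14
upright rx,ry (total): [0.006 0.002]
pos [0.5245 0.0155 0.1193] yaw 130.8 tilt [0.006 0.002] d [-0.0042 -0.0012 -0.0018] dyaw 0.2 per row 0.0048 0.004
[0.002, -0.004, 0.002] -0.004
```

Emit:
{"name": "apply_moves", "arguments": {"moves": [0.03,0.001,-0.002,0.001,0.003,0.001,0,0.028,0.001,-0.001,0,0.002,0,0,0.005,0,0,0,0,0,0,0.005,0,0,0,0,0,0,0.005,0,0,0,0,0,0,0.005,0,0,0.0002,0,0,0.07,0.005,0,0,0.0002,0,0,0.07,0.005,0,0,0.0002,0,0,0.07]}}

```text
clock: 52.55
position: [0.5198, 0.0139, 0.1191]
ee_rot: [0.001, 0.511, 0.859, -0.001]
contact_force: [-1.1, 0.4, -0.1]
width: 0.0143
```

```bash
python3 look.py 1
```

```text
t 52.6 pos [0.5199 0.0139 0.119 ] yaw 118.38 tilt [ 0.001 -0.003] F [-1.  -0.6  0.4] w 0.0137 q6 -0.6
Mz [0.51 0.47] 0.49 e6 [-0.25  0.67] 0.212
slope [-0.0021 -0.0001] sd [0. 0.] z 99.42 sd 0.0 base .000 .0003 101.14
```

Emit:
{"name": "apply_moves", "arguments": {"moves": [0.005,0,0,0.0002,0,0,0.06,0.005,0,0,0.0002,0,0,0.06,0.005,0,0,0,0,0,0,0.005,0,0,0,0,0,0,0.005,0,0,0,0,0,0,0.005,0,0,0,0,0,0,0.005,0,0,0,0,0,0,0.005,0,0,0,0,0,0]}}

```text
clock: 53.27
position: [0.5198, 0.0139, 0.1189]
ee_rot: [0.002, 0.558, 0.83, -0.002]
contact_force: [-0.4, 0.0, 0.9]
width: 0.014
```

```bash
python3 look.py 1
```

```text
t 53.32 pos [0.5198 0.0139 0.1188] yaw 112.2 tilt [ 0.001 -0.005] F [-0.8  0.3 -0.2] w 0.0137 q6 -0.49
Mz [0.45 0.47] 0.457 e6 [0.45 0.45] 0.45
slope [-0.0022  0.0026] sd [0. 0.] z 99.35 sd 0.0 base .000 .0003 101.14
```

Emit:
{"name": "apply_moves", "arguments": {"moves": [0.005,0,0,0.0002,0,0,0.06,0.005,0,0,0.0001,0,0,0.05,0.005,0,0,0,0,0,0,0.005,0,0,0,0,0,0,0.005,0,0,0,0,0,0,0.005,0,0,0,0,0,0,0.005,0,0,0,0,0,0,0.045,0,0,0,0,0,0]}}

```text
clock: 53.98
position: [0.5196, 0.014, 0.1185]
ee_rot: [0.002, 0.602, 0.798, -0.001]
contact_force: [0.1, -0.1, 0.4]
width: 0.0251
```

```bash
python3 look.py 1; python3 plan.py .6201 .0100 .15 79 6
```

```text
t 54.03 pos [0.5198 0.014  0.1187] yaw 105.94 tilt [ 0.001 -0.004] F [ 1.  -0.5 -0.2] w 0.0322 q6 -0.38
Mz [-0.01 -0.03] -0.018 e6 [-0.07 -0.03] -0.049
slope [-0.0049  0.0006] sd [0. 0.] z 99.5 sd 0.0 base .000 .0003 101.14
upright rx,ry (total): [0.    0.004]
pos [0.5198 0.014  0.1187] yaw 105.9 tilt [ 0.001 -0.004] d [ 0.1003 -0.004   0.0313] dyaw -26.9 per row 0.0175 -0.078
[-0.005, 0.016, -0.005] 0.078
[-0.004, 0.016, -0.005] 0.078
[-0.003, 0.017, -0.005] 0.078
[-0.001, 0.017, -0.005] 0.078
[-0.0, 0.017, -0.005] 0.078
[0.001, 0.017, -0.005] 0.078
```

Emit:
{"name": "apply_moves", "arguments": {"moves": [0.045,0,0,-0.006,0,0,0,0.045,0,0,-0.016,0,0.003,0,0.045,-0.003,0.01,-0.007,0,0,0.06,0.045,-0.005,0.022,0,0,0,0.1,0.045,-0.004,0.024,0,0,0,0.1,0.045,-0.002,0.024,0,0,0,0.1,0.045,0,0.015,0,0,0,0.07,0.045,0,0.003,0.001,0,0,0.02]}}

```text
clock: 54.7
position: [0.6233, 0.0093, 0.1526]
ee_rot: [0.001, 0.775, 0.632, 0.003]
contact_force: [0.0, 0.2, 0.6]
width: 0.0451
```

```bash
python3 look.py 0; python3 plan.py .6200 .0100 .1175 80 1
```

```text
t 54.7 pos [0.6233 0.0093 0.1526] yaw 78.45 tilt [0.006 0.002] F [0.  0.2 0.6] w 0.0451 q6 0.1
Mz [-0.03] -0.028 e6 [0.09] 0.091
upright rx,ry (total): [ 0.006 -0.003]
pos [0.6233 0.0093 0.1526] yaw 78.5 tilt [0.006 0.002] d [-0.0033  0.0007 -0.0351] dyaw 1.5 per row 0.0353 0.027
[-0.0, -0.003, 0.035] -0.027
```

Emit:
{"name": "apply_moves", "arguments": {"moves": [0.045,0,0.001,0.005,0.003,-0.002,-0.03,0.045,0,0,0.009,0.002,0,0,0.045,0,0,0.009,0,0,0,0.045,0,0,0.006,0,0,0,0.045,0,0,0.002,0,0,0,0.045,0,0,0,0,0,0,0.028,0,0,0,0,0,0,0.028,0,0,0,0,0,0]}}

```text
clock: 55.37
position: [0.623, 0.0096, 0.1181]
ee_rot: [-0.002, 0.764, 0.645, -0.0]
contact_force: [-0.2, 1.0, 0.7]
width: 0.0281
```

```bash
python3 - <<'E'
from rig import imaging
import numpy as np
for n in ("scene","top"): np.savez(n+"8.npz",**imaging.get_image(n))
E
python3 cov.py 8;  python3 bars.py 8;python3 look.py 0; python3 plan.py .6200 .0100 .1175 80 1
```

```text
scene slopes x,y [-0.0006  0.0009] +- [0.0013 0.0009] z 99.32 +- 0.04 mm n 823 s 1.11
top slopes x,y [ 0.0042 -0.001 ] +- [0.0018 0.0016] z 98.63 +- 0.06 mm n 849 s 1.65
top A 125 pca 118.2 rect 118.7 c 623.9 109.2 len 50 sd [14.6  4.7]
top C 123 pca 114.3 rect 114.2 c 520.5 13.5 len 49 sd [14.2  4.6]
top D 116 pca 137.2 rect 137.5 c 523.8 113.1 len 49 sd [14.4  4.5]
scene A 36 pca 120.6 rect 130.3 c 617.3 106.9 len 46 sd [11.6  3.8]
scene B 161 pca 171.3 rect 128.3 c 617.6 7.5 len 52 sd [16.7  9.7]
scene C 109 pca 116.6 rect 114.7 c 515.8 13.1 len 51 sd [15.7  3.2]
scene D 106 pca 137.5 rect 137.9 c 519.4 112.6 len 51 sd [15.3  3.5]
t 55.47 pos [0.6233 0.0096 0.1184] yaw 80.34 tilt [-0.001  0.002] F [ 0.3  0.2 -0.9] w 0.0283 q6 0.07
Mz [0.01] 0.008 e6 [-0.] -0.001
upright rx,ry (total): [-0.002 -0.002]
pos [0.6233 0.0096 0.1184] yaw 80.3 tilt [-0.001  0.002] d [-0.0033  0.0004 -0.0009] dyaw -0.3 per row 0.0035 -0.006
[-0.0, -0.003, 0.001] 0.006
```

Emit:
{"name": "apply_moves", "arguments": {"moves": [0.028,0,-0.002,0,0,0,0,0.005,0,0,0,0,0,0,0.005,0,0,0,0,0,0,0.005,0,0,0,0,0,0,0.005,0,0,0.0001,0,0,0.07,0.005,0,0,0.0002,0,0,0.07,0.005,0,0,0.0002,0,0,0.06,0.005,0,0,0,0,0,0]}}

```text
clock: 56.13
position: [0.6195, 0.0103, 0.1195]
ee_rot: [-0.001, 0.826, 0.564, -0.001]
contact_force: [-0.4, 0.5, -0.5]
width: 0.0136
```

```bash
python3 look.py 2
```

```text
t 56.23 pos [0.6195 0.0103 0.1195] yaw 68.81 tilt [-0.003  0.002] F [-1.1  0.8 -0.1] w 0.0139 q6 0.27
Mz [0.5  0.38 0.48] 0.45 e6 [0.91 0.64 0.53] 0.692
slope [-0.001   0.0013] sd [0.0001 0.001 ] z 99.33 sd 0.09 base .000 .0003 101.14
```

Emit:
{"name": "apply_moves", "arguments": {"moves": [0.005,0,0,0.0002,0,0,0.06,0.005,0,0,0.0001,0,0,0.05,0.005,0,0,0,0,0,0,0.005,0,0,0,0,0,0,0.005,0,0,0,0,0,0,0.005,0,0,0,0,0,0,0.005,0,0,0,0,0,0,0.005,0,0,0,0,0,0]}}

```text
clock: 56.9
position: [0.6194, 0.0103, 0.1194]
ee_rot: [-0.001, 0.852, 0.523, -0.001]
contact_force: [-0.7, -0.2, 0.2]
width: 0.0137
```

```bash
python3 look.py 1
```

```text
t 56.95 pos [0.6194 0.0103 0.1194] yaw 63.08 tilt [-0.003  0.001] F [-1.2 -0.7  0.3] w 0.014 q6 0.37
Mz [0.48 0.48] 0.482 e6 [0.53 0.52] 0.523
slope [-0.0015  0.0012] sd [0. 0.] z 99.21 sd 0.0 base .000 .0003 101.14
```

Emit:
{"name": "apply_moves", "arguments": {"moves": [0.045,0,0,0,0,0,0,0.045,0,0,-0.006,0,0,0,0.045,0,0,-0.016,0,0,0,0.045,0.004,-0.01,-0.005,0,0,-0.12,0.045,0.007,-0.013,0,0,0,-0.12,0.045,0.008,-0.012,0,0,0,-0.12,0.045,0.01,-0.011,0,0,0,-0.12,0.045,0.011,-0.01,0,0,0,-0.12]}}

```text
clock: 57.62
position: [0.5779, 0.0605, 0.151]
ee_rot: [0.003, 0.655, 0.756, 0.003]
contact_force: [-0.2, -0.3, -0.2]
width: 0.0451
```

```bash
python3 look.py 0; python3 plan.py .5241 .1136 .148 137.4 7
```

```text
t 57.62 pos [0.5779 0.0605 0.151 ] yaw 98.18 tilt [0.009 0.001] F [-0.2 -0.3 -0.2] w 0.0451 q6 -0.16
Mz [0.] 0.001 e6 [1.05] 1.048
upright rx,ry (total): [ 0.009 -0.   ]
pos [0.5779 0.0605 0.151 ] yaw 98.2 tilt [0.009 0.001] d [-0.0538  0.0531 -0.003 ] dyaw 39.2 per row 0.0108 0.098
[0.009, -0.007, 0.0] -0.098
[0.009, -0.006, 0.0] -0.098
[0.01, -0.005, 0.0] -0.098
[0.01, -0.004, 0.0] -0.098
[0.01, -0.003, 0.0] -0.098
[0.011, -0.002, 0.0] -0.098
[0.011, -0.001, 0.0] -0.098
```

Emit:
{"name": "apply_moves", "arguments": {"moves": [0.045,0.012,-0.009,0,0.004,0,-0.12,0.045,0.013,-0.008,0,0.004,0,-0.12,0.045,0.013,-0.006,0,0,0,-0.12,0.045,0.013,-0.005,0,0,0,-0.11,0.045,0.011,-0.003,0,0,0,-0.11,0.045,0.004,-0.001,0.001,0,0,-0.06,0.045,0.001,0,0.003,0,0,-0.01,0.045,0,0,0.005,0,0,0]}}

```text
clock: 58.28
position: [0.5226, 0.1149, 0.1489]
ee_rot: [0.007, 0.366, 0.931, 0.005]
contact_force: [0.6, -0.8, -0.1]
width: 0.0452
```

```bash
python3 look.py 0; python3 plan.py .5238 .1137 .1175 137.4 1
```

```text
t 58.28 pos [0.5226 0.1149 0.1489] yaw 137.09 tilt [0.016 0.004] F [ 0.6 -0.8 -0.1] w 0.0452 q6 -0.74
Mz [-0.05] -0.054 e6 [-0.11] -0.114
upright rx,ry (total): [0.013 0.009]
pos [0.5226 0.1149 0.1489] yaw 137.1 tilt [0.016 0.004] d [ 0.0012 -0.0012 -0.0314] dyaw 0.3 per row 0.0314 0.005
[-0.002, -0.0, 0.031] -0.005
```

Emit:
{"name": "apply_moves", "arguments": {"moves": [0.045,-0.001,0,0.005,0.005,0.004,-0.01,0.045,-0.001,0,0.008,0.005,0.004,0,0.045,0,0,0.008,0,0,0,0.045,0,0,0.005,0,0,0,0.045,0,0,0.002,0,0,0,0.028,0,0,0,0,0,0,0.028,0,0,0,0,0,0,0.028,0,0,0,0,0,0]}}

```text
clock: 58.95
position: [0.526, 0.1117, 0.1156]
ee_rot: [-0.0, 0.364, 0.931, 0.0]
contact_force: [-0.1, 0.4, 0.3]
width: 0.028
```

```bash
python3 look.py 0; python3 plan.py .5238 .1137 .1175 137.4 1
```

```text
t 58.95 pos [0.526  0.1117 0.1156] yaw 137.25 tilt [-0.     0.001] F [-0.1  0.4  0.3] w 0.028 q6 -0.75
Mz [0.04] 0.044 e6 [-0.] -0.0
upright rx,ry (total): [ 0.    -0.001]
pos [0.526  0.1117 0.1156] yaw 137.3 tilt [-0.     0.001] d [-0.0022  0.002   0.0019] dyaw 0.1 per row 0.0035 0.003
[0.003, -0.0, -0.002] -0.003
```

Emit:
{"name": "apply_moves", "arguments": {"moves": [0.028,0.002,0,-0.002,0,0,0,0.005,0,0,0,0,0,0,0.005,0,0,0,0,0,0,0.005,0,0,0,0,0,0,0.005,0,0,0.0001,0,0,0.07,0.005,0,0,0.0002,0,0,0.07,0.005,0,0,0.0001,0,0,0.05,0.005,0,0,0,0,0,0]}}

```text
clock: 59.62
position: [0.5242, 0.1127, 0.1183]
ee_rot: [0.001, 0.453, 0.892, -0.0]
contact_force: [0.5, -0.4, -2.1]
width: 0.014
```

```bash
python3 look.py 2
```

```text
t 59.72 pos [0.5242 0.1127 0.1182] yaw 126.28 tilt [ 0.001 -0.001] F [ 0.4 -0.2 -0.8] w 0.0137 q6 -0.55
Mz [0.52 0.5  0.5 ] 0.509 e6 [0.85 0.62 0.53] 0.665
slope [-0.0008  0.0019] sd [0.0005 0.0008] z 99.27 sd 0.01 base .000 .0003 101.14
```

Emit:
{"name": "apply_moves", "arguments": {"moves": [0.045,0,0,0,0,0,0,0.045,0,0,-0.006,0,0,0,0.045,0,0,-0.016,0.002,0.002,0,0.045,-0.005,0.007,-0.005,0,0,0.04,0.045,-0.015,0.022,0,0,0,0.05,0.045,-0.015,0.023,0,0,0,0.04,0.045,-0.014,0.022,0,0,0,0,0.045,-0.005,0.008,0.001,0,0,0]}}

```text
clock: 60.38
position: [0.6234, 0.1107, 0.1501]
ee_rot: [-0.001, 0.512, 0.859, 0.001]
contact_force: [1.2, 0.6, -0.1]
width: 0.045
```

```bash
python3 look.py 0; python3 plan.py .6238 .1103 .117 118.4 1
```

```text
t 60.38 pos [0.6234 0.1107 0.1501] yaw 118.47 tilt [0.    0.003] F [ 1.2  0.6 -0.1] w 0.045 q6 -0.43
Mz [-0.03] -0.03 e6 [0.01] 0.014
upright rx,ry (total): [ 0.002 -0.002]
pos [0.6234 0.1107 0.1501] yaw 118.5 tilt [0.    0.003] d [ 0.0004 -0.0004 -0.0331] dyaw -0.1 per row 0.0331 -0.001
[-0.001, 0.0, 0.033] 0.001
```

Emit:
{"name": "apply_moves", "arguments": {"moves": [0.045,-0.001,0.002,0.005,0,0,0,0.045,-0.001,0.002,0.008,0,0,0,0.045,0,0,0.009,0,0,0,0.045,0,0,0.006,0,0,0,0.045,0,0,0.001,0,0,0,0.028,0,0,0,0,0,0,0.028,0,0,0,0,0,0,0.028,0,0,0,0,0,0]}}

```text
clock: 61.05
position: [0.6228, 0.1113, 0.117]
ee_rot: [-0.004, 0.511, 0.859, -0.001]
contact_force: [0.5, -1.6, -0.8]
width: 0.0277
```

```bash
python3 look.py 0; python3 plan.py .6238 .1103 .1175 118.4 1
```

```text
t 61.05 pos [0.6228 0.1113 0.117 ] yaw 118.48 tilt [-0.008  0.003] F [ 0.5 -1.6 -0.8] w 0.0277 q6 -0.43
Mz [0.03] 0.029 e6 [-0.] -0.0
upright rx,ry (total): [-0.005 -0.007]
pos [0.6228 0.1113 0.117 ] yaw 118.5 tilt [-0.008  0.003] d [ 0.001  -0.001   0.0005] dyaw -0.1 per row 0.0015 -0.001
[-0.001, 0.0, -0.0] 0.001
```

Close on A, then a small turn (about the windup only) to feel its load.

Emit:
{"name": "apply_moves", "arguments": {"moves": [0.005,0,0,0,0,0,0,0.005,0,0,0,0,0,0,0.005,0,0,0,0,0,0,0.005,0,0,0.0001,0,0,0.07,0.005,0,0,0.0001,0,0,0.06,0.005,0,0,0.0001,0,0,0.05,0.005,0,0,0,0,0,0,0.005,0,0,0,0,0,0]}}

```text
clock: 61.72
position: [0.6226, 0.1115, 0.1176]
ee_rot: [-0.003, 0.587, 0.81, -0.001]
contact_force: [-0.1, 0.7, -1.2]
width: 0.014
```

```bash
python3 look.py 1
```

```text
t 61.77 pos [0.6226 0.1115 0.1177] yaw 108.12 tilt [-0.006  0.002] F [ 0.7  0.5 -0.4] w 0.0139 q6 -0.25
Mz [0.57 0.52] 0.542 e6 [0.61 0.55] 0.579
slope [-0.0028  0.0023] sd [0. 0.] z 99.39 sd 0.0 base .000 .0003 101.14
```

Emit:
{"name": "apply_moves", "arguments": {"moves": [0.045,0,0,0,0,0,0,0.045,0,0,-0.006,0,0,0,0.045,0,0,-0.016,0,-0.003,0,0.045,-0.005,-0.012,-0.006,0,0,-0.02,0.045,-0.011,-0.026,0,0,0,-0.03,0.045,-0.011,-0.027,0,0,0,-0.03,0.045,-0.011,-0.027,0,0,0,-0.02,0.045,-0.009,-0.02,0,0,0,0]}}

```text
clock: 62.43
position: [0.5389, 0.028, 0.1506]
ee_rot: [0.001, 0.542, 0.84, 0.002]
contact_force: [0.4, 0.1, 0.1]
width: 0.045
```

```bash
python3 look.py 0; python3 plan.py .5203 .0143 .1175 114.3 1
```

```text
t 62.43 pos [0.5389 0.028  0.1506] yaw 114.29 tilt [0.005 0.003] F [0.4 0.1 0.1] w 0.045 q6 -0.5
Mz [-0.06] -0.056 e6 [0.18] 0.18
upright rx,ry (total): [ 0.006 -0.   ]
pos [0.5389 0.028  0.1506] yaw 114.3 tilt [0.005 0.003] d [-0.0186 -0.0137 -0.0331] dyaw 0.0 per row 0.0404 0.0
[-0.005, -0.023, 0.033] -0.0
```

Emit:
{"name": "apply_moves", "arguments": {"moves": [0.045,-0.003,-0.013,0,0.003,0,0,0.045,-0.001,-0.006,0.001,0.002,0,0,0.045,0,-0.001,0.005,0,0,0,0.045,0,0,0.008,0,0,0,0.045,0,0,0.009,0,0,0,0.045,0,0,0.006,0,0,0,0.045,0,0,0.001,0,0,0,0.045,0,0,0,0,0,0]}}

```text
clock: 63.1
position: [0.5229, 0.0156, 0.1196]
ee_rot: [0.002, 0.544, 0.839, 0.002]
contact_force: [-0.5, 0.1, -1.0]
width: 0.045
```

```bash
python3 look.py 0; python3 plan.py .5203 .0143 .1175 114.3 1
```

```text
t 63.1 pos [0.5229 0.0156 0.1196] yaw 114.08 tilt [0.005 0.002] F [-0.5  0.1 -1. ] w 0.045 q6 -0.53
Mz [-0.01] -0.007 e6 [-0.] -0.0
upright rx,ry (total): [0.005 0.001]
pos [0.5229 0.0156 0.1196] yaw 114.1 tilt [0.005 0.002] d [-0.0026 -0.0013 -0.0021] dyaw 0.2 per row 0.0035 0.004
[-0.0, -0.003, 0.002] -0.004
```

Emit:
{"name": "apply_moves", "arguments": {"moves": [0.03,0,-0.002,0.001,0.003,0,0,0.005,0,0,0,0,0,0,0.005,0,0,0,0,0,0,0.005,0,0,0,0,0,0,0.005,0,0,0.0001,0,0,0.06,0.005,0,0,0.0001,0,0,0.06,0.005,0,0,0.0001,0,0,0.05,0.005,0,0,0,0,0,0]}}

```text
clock: 63.77
position: [0.5195, 0.0147, 0.1179]
ee_rot: [-0.001, 0.613, 0.79, -0.002]
contact_force: [-0.8, 0.1, -2.3]
width: 0.0142
```

```bash
python3 look.py 2
```

```text
t 63.87 pos [0.5195 0.0147 0.1179] yaw 104.45 tilt [-0.003 -0.003] F [-1.  -0.1 -1.2] w 0.0141 q6 -0.35
Mz [0.51 0.55 0.61] 0.556 e6 [0.89 0.66 0.57] 0.706
slope [-0.0023  0.001 ] sd [0.002  0.0023] z 99.28 sd 0.05 base .000 .0003 101.14
```

Emit:
{"name": "apply_moves", "arguments": {"moves": [0.045,0,0,0,0,0,0,0.045,0,0,-0.006,0,0,0,0.045,0,0,-0.018,0,0,0,0.045,0,0,-0.03,0,0,0,0.045,0,0,-0.03,0,0,0,0.045,0,0,-0.02,0,0,0,0.045,0,0,0,0,0,0,0.045,0,0,0,0,0,0]}}

```text
clock: 64.53
position: [0.521, 0.0156, 0.2288]
ee_rot: [-0.0, 0.613, 0.79, -0.0]
contact_force: [0.7, -0.3, -0.1]
width: 0.045
```

```bash
python3 look.py 2; python3 - <<'E'
from rig import imaging
import numpy as np,cv2
for n in ("scene","top"):
    d=imaging.get_image(n); np.savez(n+"9.npz",**d)
    cv2.imwrite(f"pics/{n}9.png",d["image"][:,:,::-1])
E
python3 cov.py 0; python3 cov.py 9
```

```text
t 64.63 pos [0.5205 0.0156 0.2277] yaw 104.35 tilt [-0.003  0.   ] F [-1.   0.3 -0. ] w 0.045 q6 -0.35
Mz [-0.01 -0.02 -0.01] -0.012 e6 [-0.  0.  0.] 0.0
slope [-0.0003  0.0013] sd [0.0004 0.0008] z 99.35 sd 0.01 base .000 .0003 101.14
scene slopes x,y [0.0001 0.0001] +- [0.0013 0.0009] z 101.15 +- 0.04 mm n 900 s 1.17
top slopes x,y [ 0.0006 -0.0022] +- [0.0013 0.0013] z 100.56 +- 0.05 mm n 1410 s 1.81
scene slopes x,y [-0.0018  0.0041] +- [0.0012 0.001 ] z 99.38 +- 0.04 mm n 975 s 1.22
top slopes x,y [-0.0019 -0.0077] +- [0.0022 0.0035] z 98.93 +- 0.14 mm n 713 s 1.84
```

View pics/scene9.png

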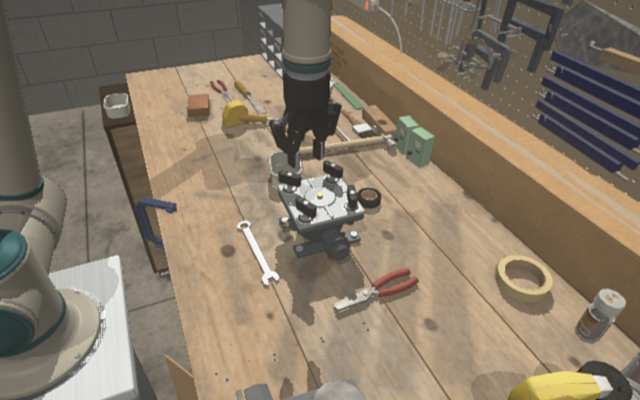

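The final view shows the tool clear of everything. Wrench (258,255), pliers (378,290), tape (370,197) and tub (285,165) are where they started, and the cover sits level. Handing in.

```bash
python3 -c "
from rig import workorder,manip
print(workorder.sign_off()); print(manip.get_state()['clock'])"
```

```text
the job is handed in; nothing more can be done
None
the job is handed in; nothing more can be done
```

I tightened the four knobs crosswise (A–C, then B–D) in four rounds, from light to firm, and handed the job in at about 64.8 s of the 72 s.

**Knob loads:** The last held wrist torques were about A 0.53, C 0.53, B 0.48–0.52 and D 0.50 N m. That corresponds to roughly 60–80 N each, so all feel firmly hand-tight and none forced. The A, C and D readings were taken while the torque was still settling. B was not felt again after D, A and C got their final turns.

**Cover:** The scene camera shows it sank about 1.8 mm. During the light rounds it passed about 1 mm down with the knobs at roughly 30 N or less. The last few fits with the tool lifted clear gave slopes of 0.001–0.004 rad, mostly measurement noise. The top camera's final fit disagreed: 1.6 mm down and a y slope of −0.008 ± 0.0035 rad. The arm was partly blocking its view, so I relied on the scene camera and the torque.

**Other disagreement:** The gaps before the knobs touched the cover came out larger than the stated 0.2–0.8 mm, at about 1–2 mm. I worked by torque and measured cover height instead.

**Surroundings:** The wrench, tub, pliers and tape look unmoved in the last picture.

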